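Shorten the canister stand's sliding leg and clamp it

TASK

Take the steel canister off its stand by the top handle and stand it, without dropping it, wholly on the round blue mat. Then take hold of the crossbar of the stand's sliding leg beyond the open red cam lever, push the leg in until its orange length mark meets the edge of the black collar, and, with the fingers kept round the crossbar so that the leg cannot creep, slide along the bar to sweep the lever fully shut. Finish while still gripping the crossbar, leg on its mark and lever shut, and leave everything else where it is.

Things in the scene. Friction and masses are not known exactly. Their poses are not given: they have to be found in the camera images.
- canister_mid (a point): steel lidded canister, 90 mm diameter, 107 mm high to its lid, 149 mm to the top of its handle, about 0.5 kg (0.4 to 0.65), standing on the stand's deck (deck top 110 mm above the bench). This point is on its axis, 75 mm above its underside; z up. Loose, may be turned
- canister_handle (a point): middle of the black grip of the canister's arched handle, 142 mm above the canister's underside; the grip is a level bar 44 mm long along this frame's x, 14 mm wide along y and 14 mm high, with 28 mm of free height under it. Pinch it from above, closing along y
- mat_centre (a point): centre of the top of a round blue mat fixed on the bench, 164 mm diameter, 4 mm thick
- collar_edge (a point): on the stand, fixed to the bench: the outer edge of the black clamp collar, top middle of the sliding tube, 90 mm above the bench. Stand frame: z up, y = the way the leg slides out, x across; the stand's yaw is the yaw of this frame. Deck (150 x 170 mm) lies 45 to 215 mm behind it (-y). Collar top 96 mm above the bench, 52 mm wide
- orange_mark (a point): the orange length mark on top of the aluminium sliding tube (band 5 mm wide, this point at its middle, 90 mm above the bench). It moves with the leg along the stand's y; the leg is on its mark when this point is at collar_edge
- bar (a point): middle of the level aluminium crossbar at the outer end of the sliding leg: 250 mm long along the stand's x, 16 mm wide along y, 14 mm high (76 to 90 mm above the bench), carried on a 14 mm square upright with a foot at 112 mm either side of the middle. It can be straddled and gripped from above, closing along y, anywhere along its length; the fingers can slide along it
- leg (a joint): distance in m from the collar's edge to the near face of the crossbar; the orange mark is at 0.050. Starts pulled out at 0.080 to 0.112, travel 0 to 0.125. With the lever open it slides with 3 to 7 N; the closing lever drags it inward by up to 10 mm unless it is held, and the shut lever clamps it
- lever (a joint): angle in rad of the red cam lever: 0 fully shut (lever parallel to the leg, along the stand's +y), grows as its tip swings out towards -x of the stand; starts open at 0.52 to 0.66 and stays where it is left. Closing takes about 12 N at 65 mm from its pin
- lever_pin (a point): the lever's pin (fixed, upright axis), at x -34, y -16 mm from collar_edge in the stand's frame; this point is 103 mm above the bench, at the middle of the lever's thickness
- lever_tip (a point): outer end of the red lever, 85 mm from the pin. The lever is 12 mm wide (18 mm round end), 98 to 108 mm above the bench, so it passes 8 mm above the crossbar; fingers that straddle the bar with their tips just below it meet the lever at finger-pad height. With the leg on its mark the fingers must be farther out along the bar (-x) than the lever's tip before they sweep it in
- canister: the canister itself, origin at the centre of its underside
- tub: bystander: clear open tub of oranges, 240 x 340 x 110 mm; origin at the centre of its underside
- fruit_dish: bystander: clear dish of 90 mm diameter with one orange in it, 56 mm high; origin at the centre of its underside
- petri: bystander: flat clear petri dish, 90 mm diameter, 14 mm high; origin at the centre of its underside
- mug: bystander: white plastic mug, 74 mm diameter, 85 mm high; origin at the centre of its underside
- wash_bottle: bystander: white wash bottle with blue cap, 60 mm diameter, 180 mm high; origin at the centre of its underside
- marker: bystander: blue marker pen lying flat, 118 mm long; origin at the centre of its underside
Things that resemble listed ones, but are neither listed nor needed, are in the scene too. Leave any green or turquoise look-alike of the canister alone.

How it is judged:
On the way, in this order (a step that is already met when the one before it is completed fails the run):
1. the canister stands upright and at rest on the mat, let go (horizontal distance between canister_mid and mat_centre below 0.036 m and height (world z) of canister_mid between 0.074 and 0.084 m and angle between canister_mid's own z axis and vertical below 0.08 rad and linear speed of canister below 0.03 m/s and contact force between the fingers and canister below 0.05 N), for 0.2 s.
2. the fingers are round the crossbar, the leg is on its mark and the lever is still open (value of joint leg between 0.046 and 0.054 m and y of the grasp point in the frame of bar between -0.013 and 0.013 m and z of the grasp point in the frame of bar between -0.03 and 0.026 m and x of the grasp point in the frame of bar between -0.13 and 0.13 m and value of joint lever above 0.4 rad), for 0.2 s.
3. the lever is fully shut, the leg still on its mark and the fingers still round the crossbar (value of joint leg between 0.046 and 0.054 m and y of the grasp point in the frame of bar between -0.013 and 0.013 m and z of the grasp point in the frame of bar between -0.03 and 0.026 m and x of the grasp point in the frame of bar between -0.13 and 0.13 m and value of joint lever below 0.04 rad), for 0.2 s.
At the end, for the whole second after the job is handed in: The fingers still grip the crossbar (more than 4 N on it), the leg is within 4 mm of its orange mark, the red lever is shut (within 0.04 rad), and the canister stands upright, at rest and untouched on the mat, its centre within 36 mm of the mat's centre (all of step 1 and all of step 3 and contact force between the fingers and leg above 4 N); the arm keeps its last pose, push and grip.
It fails at once if the lever is swung shut, past half-way, with the leg more than 6 mm off its mark (value of joint lever below 0.3 rad and (value of joint leg below 0.044 m or value of joint leg above 0.056 m)).
It fails at once if the lever is swung shut, past half-way, without the fingers round the leg's crossbar (value of joint lever below 0.3 rad and not (y of the grasp point in the frame of bar between -0.013 and 0.013 m and z of the grasp point in the frame of bar between -0.03 and 0.026 m and x of the grasp point in the frame of bar between -0.13 and 0.13 m)).
It fails at once if the canister is dropped or thrown (contact force between the fingers and canister below 0.05 N and linear speed of canister above 0.4 m/s).
It fails at once if a bystander is pushed more than 20 mm or tipped (distance of any of tub, fruit_dish, petri, mug, wash_bottle, marker from where it was at the start of the episode above 0.02 m or angle between any of tub, fruit_dish, petri, mug, wash_bottle, marker's own z axis and vertical above 0.3 rad).
It also fails if it takes over 64 s, if anything falls off the work surface, if the arm or the gripper's body presses on something with over 40 N, if the wrist force passes 120 N, or if a joint passes its speed limit or range.

ROBOT

A 6-joint arm with a two-finger parallel gripper is mounted at the origin on the work surface. World frame = base frame: x ahead of the robot, y to its left, z up, the work surface at z = 0. Lengths are in m, angles in rad, forces in N, time in s.
With the tool pointing down it reaches from about 0.375 to 0.925 m from the base axis. Payload 5.7 kg.
Tool frame: the origin (TCP) lies midway between the tips of the shut fingers; the grasp point (between the pads) lies 19 mm behind it; z points along the fingers, y is the direction in which the jaws open and shut (so a half turn about z gives the same grasp; the last joint's range is limited). The gripper opens to 85 mm and grips with 20 to 120 N. Pads are 22 mm wide; open, the fingers measure 114 mm over their backs; the gripper's body (76 mm by 85 mm) begins 54 mm behind the grasp point. The pads swing forward as they close: fully open they stand 13 mm farther back than shut.
Start: joints at [-1.281, 0.359, 1.51, -0, 1.272, -0.115], TCP at [0.236, -0.551, 0.231] pointing down, gripper open.
Joint ranges: [-2.97, 2.97], [-1.01, 2.36], [0.21, 2.38], [-0.96, 4.11], [0.2, 2.71], [-2.98, 2.98]. Speed limits (rad/s): [2.39, 2.39, 3.14, 3.14, 3.14, 3.14].

INTERFACE

Orientations are given as a rotation vector (axis times angle).
In Python, from cell import get_obs, snapshot, camera_model, close_job gives the robot as it stands.
- The arm moves only by the tool move_arm, never from a script. Its argument "targets" is a list of rows, each an object with "delta_pos": the shift along the tool's x, y, z in m, a list of three; "turn": the turn, a rotation vector about the tool's x, y, z in rad, a list of three; "grip": the finger opening in m, from 0 to 0.0854. In form: [{"delta_pos": [x, y, z], "turn": [wx, wy, wz], "grip": grip}, ...]. A call has 1 to 8 rows; each row is the pose to reach, as a shift and turn from the pose commanded when the call began, along the tool's axes at that moment; what a row does not reach only later rows make up. A row lasts 1/8 s, in which the tool goes at most 62.5 mm and 10.7 degrees, less where a joint would pass 70% of its speed; a pose out of reach is approached as far as the arm can. A call with a gripper value outside its range is refused whole. The fingers move at their own pace and stop on an object; "newtons" is the grip in N (left out, the last holds). Time passes only in rows, so rows that repeat a pose let the fingers close. It gives the time, the measured TCP pose, the force and the opening at its end, in the units of the state.
- get_obs(): the state, without advancing time (a new reading comes with each control period).
- snapshot(name): name is "scene" or "top"; returns the picture (480x640x3 uint8, red, green, blue); there is no depth.
- camera_model(name): a dict with "fx", "fy", "cx", "cy" (pixels), "world_to_cam" (4x4, takes a point from world to camera coordinates). Camera axes: x right, y up, looking along -z (the intrinsics and any distortion apply to the point x, -y, -z); pixel columns grow to the right and rows downward; lengths in m; the calibration is good to about 2 mm. A picture is of the moment at which its call begins. camera_model takes no time and is no camera call.
- close_job(): hands the job in, once; it reports no verdict.
The state is a dict: "time": time; "q": joint angles; "joint_velocities": joint speeds; "tau": joint torques, N m; "tcp_pos": TCP position; "eef_rot": TCP orientation; "wrist_force": force on the tool from outside, world axes, zero at the start; "wrist_torque": the same for the moment, N m; "opening": finger opening in m.
Only numpy, scipy, OpenCV 4.12 (cv2) and the standard library are available. Lean on these libraries where they do the work, as an engineer would, in place of code of your own. Each camera call takes 0.05 s, during which the arm holds its last target.

## Working session

There is one attempt and no reset: what is moved stays moved. The work goes in short steps, Python scripts to look and compute and a tool call to move; the robot and the scene stay as the last step left them, time stands still between calls to the robot, and variables do not carry over. Pictures are saved under pics/ and viewed, and the job is handed in when it is done.

Besides the shell and the picture viewer there is one more tool, called after "Call:" as name(argument=value, ...), one argument or row to a line, values as JSON. move_arm: Moves the arm, as the interface text tells. Its arguments: {"type":"object","properties":{"targets":{"type":"array","items":{"type":"object","properties":{"delta_pos":{"type":"array","items":{"type":"number"}},"turn":{"type":"array","items":{"type":"number"}},"grip":{"type":"number"}}}},"newtons":{"type":"number"}},"required":["targets"]}

```bash
mkdir -p pics; ls
python3 - <<'E'
from cell import *
import cv2,json
o=get_obs();print(o)
for n in("scene","top"):
    cv2.imwrite(f"pics/{n}0.png",snapshot(n)[:,:,::-1]);print(n,camera_model(n))
E
```

```text
pics
{'time': 0.0, 'q': array([-1.28111685e+00,  3.59521081e-01,  1.51147125e+00,  7.36581979e-06,
        1.27249995e+00, -1.15094588e-01]), 'joint_velocities': array([-3.76285379e-04,  1.63973222e-03,  8.70248894e-05, -9.38837801e-05,
        1.44596643e-04,  9.44982208e-04]), 'tau': array([-1.82680537e-04, -5.27622378e+01, -2.78620112e+01, -3.45827066e-04,
        1.31391414e-02,  6.36661710e-07]), 'tcp_pos': array([ 0.23608298, -0.55083771,  0.23042925]), 'eef_rot': array([-3.07561766e+00, -6.31102070e-01,  2.48979631e-04]), 'wrist_force': array([-0.06938455,  1.33519788, -0.33730086]), 'wrist_torque': array([ 0.00554693,  0.03031518, -0.04840566]), 'opening': 0.0858712148793627}
scene {'fx': 495.65170283685256, 'fy': 495.65170283685256, 'cx': 318.9523720148614, 'cy': 229.05519460871847, 'world_to_cam': array([[ 0.68545563,  0.72801494, -0.01203449, -0.27277637],
       [-0.60749724,  0.58093822,  0.54171754,  0.2729269 ],
       [ 0.40136976, -0.36401242,  0.84047444, -1.58365362],
       [ 0.        ,  0.        ,  0.        ,  1.        ]])}
top {'fx': 530.9342412323183, 'fy': 530.9342412323183, 'cx': 327.33388572770167, 'cy': 238.83590997226952, 'world_to_cam': array([[ 0.01695449, -0.99974615, -0.01483865, -0.09246098],
       [ 0.98973984,  0.01467531,  0.14212563, -0.54469445],
       [-0.14187178, -0.01709607,  0.9897374 , -1.41070221],
       [ 0.        ,  0.        ,  0.        ,  1.        ]])}
```

View pics/scene0.png

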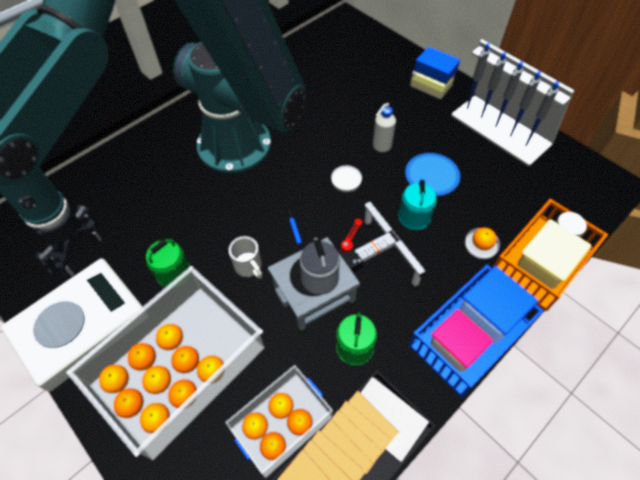

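View pics/top0.png

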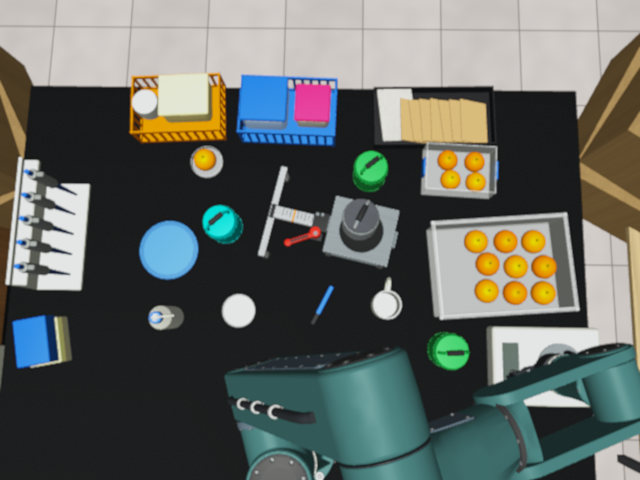

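The top view shows the canister on the stand at about (360,218), with the leg out to the left, the bar from (283,170) to (263,255), the red lever from (316,233) to (287,243), and the blue mat at (168,250). The turquoise look-alike is at (222,224). I'll zoom in next.

```bash
cat > h.py <<'E'
import numpy as np,cv2
from cell import *
def proj(n,P):
    m=camera_model(n);W=m["world_to_cam"];P=np.atleast_2d(P);c=P@W[:3,:3].T+W[:3,3]
    return np.c_[m["cx"]+m["fx"]*c[:,0]/-c[:,2], m["cy"]-m["fy"]*c[:,1]/-c[:,2]]
def ray(n,px,z):
    m=camera_model(n);W=m["world_to_cam"];R=W[:3,:3];o=-R.T@W[:3,3]
    px=np.atleast_2d(px);d=np.c_[(px[:,0]-m["cx"])/m["fx"],-(px[:,1]-m["cy"])/m["fy"],-np.ones(len(px))]@R
    return o+d*((z-o[2])/d[:,2])[:,None]
E
python3 - <<'E'
import cv2
a=cv2.imread("pics/top0.png");b=cv2.imread("pics/scene0.png")
cv2.imwrite("pics/tz.png",cv2.resize(a[150:280,240:410],None,fx=4.5,fy=4.5,interpolation=cv2.INTER_CUBIC))
cv2.imwrite("pics/sz.png",cv2.resize(b[190:340,260:440],None,fx=4,fy=4,interpolation=cv2.INTER_CUBIC))
E
python3 - <<'E'
from h import *
print(camera_model("top").keys())
a=cv2.imread("pics/top0.png");b=cv2.imread("pics/scene0.png")
def comps(im,f,box,name,z):
    hsv=cv2.cvtColor(im,cv2.COLOR_BGR2HSV);m=f(hsv).astype(np.uint8)
    k=np.zeros_like(m);x0,y0,x1,y1=box;k[y0:y1,x0:x1]=m[y0:y1,x0:x1]
    n,l,s,c=cv2.connectedComponentsWithStats(k)
    for i in range(1,n):
        if s[i,4]>8: print(name,s[i],c[i].round(2),ray(cam,c[i],z).round(4))
red=lambda h:((h[...,0]<6)|(h[...,0]>174))&(h[...,1]>150)&(h[...,2]>80)
orange=lambda h:(h[...,0]>6)&(h[...,0]<18)&(h[...,1]>90)&(h[...,2]>120)
blue=lambda h:(h[...,0]>100)&(h[...,0]<112)&(h[...,1]>120)&(h[...,2]>140)
cam="top"
comps(a,red,(240,160,350,280),"red",.103);comps(a,orange,(250,180,340,260),"or",.09);comps(a,blue,(130,210,205,290),"mat",.004)
cam="scene"
comps(b,red,(320,200,380,260),"red",.103);comps(b,orange,(350,220,410,270),"or",.09);comps(b,blue,(395,145,470,200),"mat",.004)
E
```

```text
dict_keys(['fx', 'fy', 'cx', 'cy', 'world_to_cam'])
red [284 226  37  21 253] [302.64 236.37] [[ 0.5423 -0.0204  0.103 ]]
mat [ 139  221   59   59 2615] [167.87 249.14] [[0.5152 0.3626 0.004 ]]
red [340 218  23  34 291] [350.92 235.44] [[ 0.5449 -0.0242  0.103 ]]
or [371 240   9  13  18] [375.33 246.28] [[0.6056 0.0038 0.09  ]]
mat [ 405  153   55   43 1614] [433.52 171.93] [[0.5171 0.366  0.004 ]]
```

View pics/tz.png

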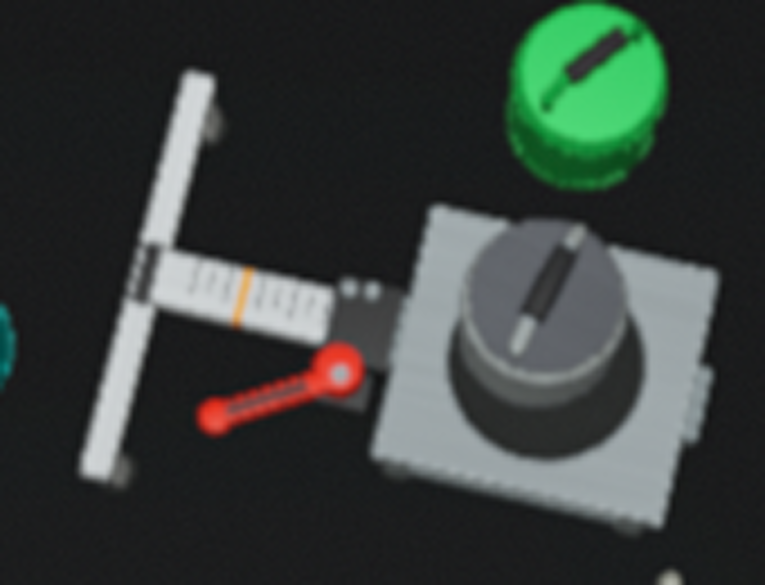

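View pics/sz.png

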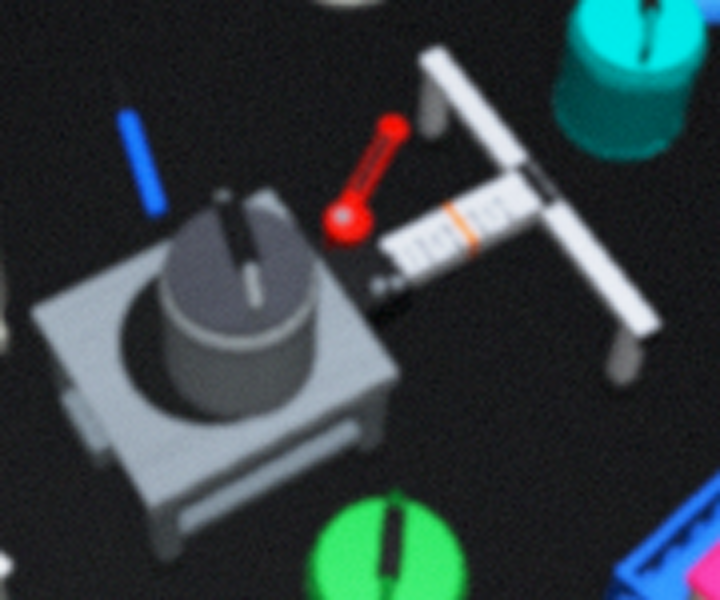

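Run:
```python
from h import *
t=lambda u,v:[(u+.5)/4.5-.5+240,(v+.5)/4.5-.5+150]
s=lambda u,v:[(u+.5)/4-.5+260,(v+.5)/4-.5+190]
T=dict(hA=(577,232,.252),hB=(517,350,.252),g=(552,281,.259),collar=(331,315,.09),orange=(243,297,.09),b1=(198,72,.09),b2=(95,478,.09),pin=(340,373,.108),tip=(199,418,.103),tubeend=(158,275,.09))
S=dict(g=(238,232,.259),orange=(462,228,.09),collar=(395,258,.09),b1=(650,330,.09),b2=(430,52,.09),pin=(348,216,.108),tip=(395,118,.103))
for k,(u,v,z) in T.items(): print("T",k,ray("top",t(u,v),z).round(4))
for k,(u,v,z) in S.items(): print("S",k,ray("scene",s(u,v),z).round(4))
# mesh bar by mask in both views
for n,p,box in(("top","pics/top0.png",(250,160,292,262)),("scene","pics/scene0.png",(362,200,427,275))):
    im=cv2.imread(p);h=cv2.cvtColor(im,cv2.COLOR_BGR2HSV)
    m=((h[...,2]>175)&(h[...,1]<40));k=np.zeros(m.shape,np.uint8);x0,y0,x1,y1=box;k[y0:y1,x0:x1]=m[y0:y1,x0:x1]
    if n=="top": k[205:232,270:]=0
    ys,xs=np.nonzero(k);P=ray(n,np.c_[xs,ys],.09)[:,:2]
    r=cv2.minAreaRect((P*1000).astype(np.float32));print(n,r)
    vx,vy,x,y=cv2.fitLine(P.astype(np.float32),cv2.DIST_L1,0,.01,.01).ravel();print(np.arctan2(vy,vx),x,y)
```

```text
T hA [[ 0.606  -0.1809  0.252 ]]
T hB [[ 0.5433 -0.1503  0.252 ]]
T g [[ 0.5785 -0.1677  0.259 ]]
T collar [[ 0.5895 -0.0463  0.09  ]]
T orange [[0.5995 0.0057 0.09  ]]
T b1 [[0.7357 0.0362 0.09  ]]
T b2 [[0.491  0.0893 0.09  ]]
T pin [[ 0.5523 -0.0531  0.108 ]]
T tip [[0.5255 0.0283 0.103 ]]
T tubeend [[0.612  0.0563 0.09  ]]
S g [[ 0.5836 -0.17    0.259 ]]
S orange [[0.606  0.0027 0.09  ]]
S collar [[ 0.5919 -0.044   0.09  ]]
S b1 [[0.7363 0.0331 0.09  ]]
S b2 [[0.4961 0.0881 0.09  ]]
S pin [[ 0.5566 -0.0517  0.108 ]]
S tip [[0.5229 0.0257 0.103 ]]
top ((613.2931518554688, 62.273677825927734), (15.104411125183105, 244.55380249023438), 77.14532470703125)
-0.22627641 0.62926054 0.058649153
scene ((605.082763671875, 12.837287902832031), (113.37229919433594, 244.1515655517578), 77.23509216308594)
-0.22131251 0.62140083 0.05128436
```

Run:
```python
from h import *
t=lambda u,v:[(u+.5)/4.5-.5+240,(v+.5)/4.5-.5+150]
s=lambda u,v:[(u+.5)/4-.5+260,(v+.5)/4-.5+190]
print("lid",ray("top",t(546,299),.217),ray("scene",s(239,273),.217))
for k,(u,v,z) in dict(top1=(572,245,.259),top2=(532,318,.259)).items(): print(k,ray("top",t(u,v),z))
for k,(u,v,z) in dict(s1=(228,197,.259),s2=(247,268,.259)).items(): print(k,ray("scene",s(u,v),z))
a=cv2.imread("pics/top0.png")[185:250,330:390];b=cv2.imread("pics/scene0.png")[230:300,290:350]
cv2.imwrite("pics/can.png",np.hstack([cv2.resize(a,(380,412),interpolation=cv2.INTER_CUBIC),cv2.resize(b,(353,412),interpolation=cv2.INTER_CUBIC)]))
for n,p in(("top",(222,224)),("top",(222,218)),("top",(169,317))): print(ray(n,p,.107))
```

```text
lid [[ 0.57692045 -0.16665069  0.217     ]] [[ 0.58484701 -0.17109162  0.217     ]]
top1 [[ 0.59760074 -0.17791979  0.259     ]]
top2 [[ 0.55895833 -0.15758006  0.259     ]]
s1 [[ 0.56369308 -0.15875168  0.259     ]]
s2 [[ 0.60317078 -0.18184214  0.259     ]]
[[0.57135863 0.19128128 0.107     ]]
[[0.58729916 0.19200285 0.107     ]]
[[0.32846749 0.31622409 0.107     ]]
```

View pics/can.png

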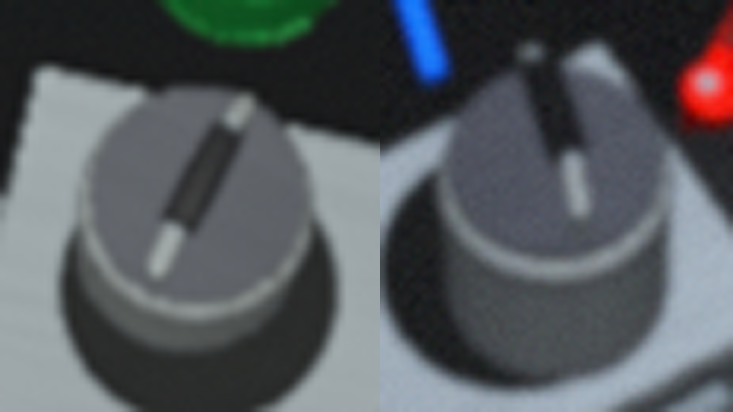

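Both views agree: handle at (0.5805, -0.169) with yaw about -0.49, bar yaw about -0.224, leg about 0.102 and lever about 0.586. The sizes check out: pin to tip is 85 mm and the pin offset matches the one given. I'll move above the handle.

```bash
cat >> h.py <<'E'
from scipy.spatial.transform import Rotation as Ro
def go(p,yaw):
    o=get_obs();R=Ro.from_rotvec(o["eef_rot"]);T=Ro.from_euler('z',yaw)*Ro.from_euler('x',np.pi)
    print("dpos",R.inv().apply(np.array(p)-o["tcp_pos"]).round(4),"turn",(R.inv()*T).as_rotvec().round(4),"t",o["time"],"F",o["wrist_force"].round(1),"tcp",o["tcp_pos"].round(4),"yaw",np.arctan2(*R.as_matrix()[1::-1,0]).round(4),"open",o["opening"])
E
python3 -c "
from h import *
go([.5805,-.169,.33],-.49)"
```

```text
dpos [ 0.467  -0.2156 -0.099 ] turn [-1.700e-03  6.000e-04  8.948e-01] t 0.1 F [ 0.4 -0.2 -0.4] tcp [ 0.2361 -0.5509  0.2305] yaw 0.4048 open 0.08547021048886669
```

Call:
move_arm(
  targets=[
    {"delta_pos": [0,0,-0.06],"turn": [0,0,0],"grip": 0.085},
    {"delta_pos": [0.467,-0.2156,-0.1],"turn": [0,0,0.895],"grip": 0.085},
    {"delta_pos": [0.467,-0.2156,-0.1],"turn": [0,0,0.895],"grip": 0.085},
    {"delta_pos": [0.467,-0.2156,-0.1],"turn": [0,0,0.895],"grip": 0.085},
    {"delta_pos": [0.467,-0.2156,-0.1],"turn": [0,0,0.895],"grip": 0.085},
    {"delta_pos": [0.467,-0.2156,-0.1],"turn": [0,0,0.895],"grip": 0.085},
    {"delta_pos": [0.467,-0.2156,-0.1],"turn": [0,0,0.895],"grip": 0.085},
    {"delta_pos": [0.467,-0.2156,-0.1],"turn": [0,0,0.895],"grip": 0.085},
  ],
  newtons=40,
)

```text
time: 1.1
tcp_pos: [0.5165, -0.2403, 0.3236]
eef_rot: [-3.047, 0.763, 0.001]
wrist_force: [1.1, -0.3, 0.5]
opening: 0.085
```

```bash
python3 -c "
from h import *
go([.5805,-.169,.33],-.49)"
```

```text
dpos [ 0.0228 -0.0931 -0.0064] turn [ 0.      0.0005 -0.0006] t 1.1 F [ 1.1 -0.3  0.5] tcp [ 0.5165 -0.2403  0.3236] yaw -0.4906 open 0.08498776440249622
```

Call:
move_arm(
  targets=[
    {"delta_pos": [0.023,-0.093,-0.006],"turn": [0,0,0],"grip": 0.06},
    {"delta_pos": [0.023,-0.093,-0.006],"turn": [0,0,0],"grip": 0.06},
    {"delta_pos": [0.023,-0.093,-0.006],"turn": [0,0,0],"grip": 0.06},
    {"delta_pos": [0.023,-0.093,-0.006],"turn": [0,0,0],"grip": 0.06},
  ],
)

```text
time: 1.6
tcp_pos: [0.5791, -0.171, 0.3292]
eef_rot: [3.047, -0.762, -0.002]
wrist_force: [0.3, -0.7, -1.2]
opening: 0.0599
```

Run:
```python
from h import *
go([.5805,-.169,.235],-.49)
a=snapshot("top")[:,:,::-1];b=snapshot("scene")[:,:,::-1]
cv2.imwrite("pics/v1.png",np.hstack([cv2.resize(a[150:280,300:430],(400,400)),cv2.resize(b[200:330,260:390],(400,400))]))
```

```text
dpos [ 0.0004 -0.0025  0.0942] turn [0.0007 0.0013 0.    ] t 1.6 F [ 0.3 -0.7 -1.2] tcp [ 0.5791 -0.171   0.3292] yaw -0.49 open 0.05987067821015507
```

View pics/v1.png

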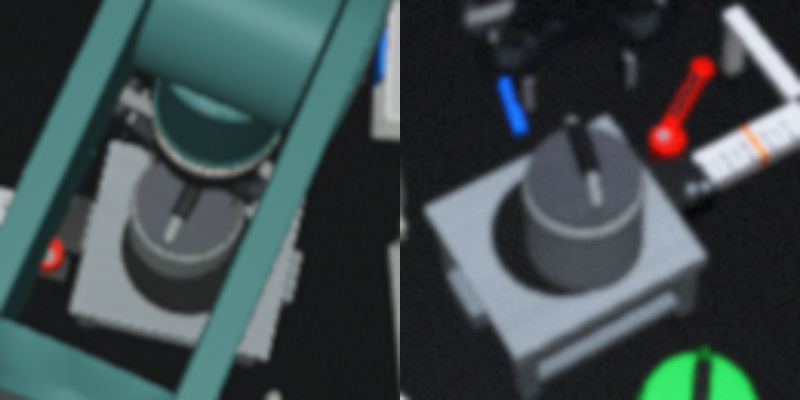

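The open fingertips at about (527,95) and (630,70) in the scene crop straddle the handle at (580,150) evenly, so I'll go down.

Call:
move_arm(
  targets=[
    {"delta_pos": [0,-0.002,0.05],"turn": [0,0,0],"grip": 0.06},
    {"delta_pos": [0,-0.002,0.085],"turn": [0,0,0],"grip": 0.06},
    {"delta_pos": [0,-0.002,0.094],"turn": [0,0,0],"grip": 0.06},
    {"delta_pos": [0,-0.002,0.094],"turn": [0,0,0],"grip": 0.06},
  ],
)

```text
time: 2.2
tcp_pos: [0.5804, -0.1698, 0.236]
eef_rot: [-3.047, 0.764, 0.0]
wrist_force: [-0.1, -0.1, 0.4]
opening: 0.0602
```

Run:
```python
from h import *
go([.5805,-.169,.235],-.49)
b=snapshot("scene")[:,:,::-1]
cv2.imwrite("pics/v2.png",cv2.resize(b[200:330,260:390],(600,600)))
```

```text
dpos [-0.0003 -0.0007  0.001 ] turn [ 0.      0.0003 -0.0013] t 2.2 F [-0.1 -0.1  0.4] tcp [ 0.5804 -0.1698  0.236 ] yaw -0.4913 open 0.0601533855840218
```

View pics/v2.png

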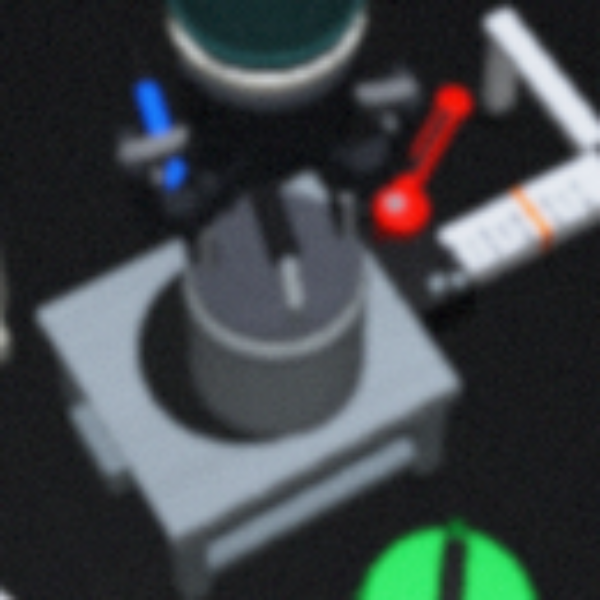

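The fingers, at (205,240) and (345,215), straddle the handle at (270,235). I'll close and then lift.

Call:
move_arm(
  targets=[
    {"delta_pos": [0,0,0],"turn": [0,0,0],"grip": 0.015},
    {"delta_pos": [0,0,0],"turn": [0,0,0],"grip": 0.0},
    {"delta_pos": [0,0,0],"turn": [0,0,0],"grip": 0.0},
    {"delta_pos": [0,0,0],"turn": [0,0,0],"grip": 0.0},
    {"delta_pos": [0,0,0],"turn": [0,0,0],"grip": 0.0},
    {"delta_pos": [0,0,0],"turn": [0,0,0],"grip": 0.0},
  ],
  newtons=60,
)

```text
time: 3.0
tcp_pos: [0.5815, -0.169, 0.2367]
eef_rot: [-3.048, 0.762, -0.003]
wrist_force: [0.5, 1.6, 6.0]
opening: 0.0131
```

Call:
move_arm(
  targets=[
    {"delta_pos": [0,0,-0.01],"turn": [0,0,0],"grip": 0.0},
    {"delta_pos": [0,0,-0.03],"turn": [0,0,0],"grip": 0.0},
    {"delta_pos": [0,0,-0.06],"turn": [0,0,0],"grip": 0.0},
    {"delta_pos": [0,0,-0.09],"turn": [0,0,0],"grip": 0.0},
    {"delta_pos": [0,0,-0.11],"turn": [0,0,0],"grip": 0.0},
    {"delta_pos": [0,0,-0.11],"turn": [0,0,0],"grip": 0.0},
  ],
)

```text
time: 3.75
tcp_pos: [0.581, -0.1694, 0.3468]
eef_rot: [3.047, -0.762, 0.003]
wrist_force: [1.3, 0.0, -4.6]
opening: 0.0125
```

Run:
```python
from h import *
go([.516,.364,.35],-.49)
b=snapshot("scene")[:,:,::-1]
cv2.imwrite("pics/v3.png",cv2.resize(b[150:330,240:420],(600,600)))
```

```text
dpos [-0.3085 -0.4399 -0.0038] turn [ 0.0001 -0.0019 -0.0003] t 3.75 F [ 1.3  0.  -4.6] tcp [ 0.581  -0.1694  0.3468] yaw -0.4903 open 0.012492145789365494
```

View pics/v3.png

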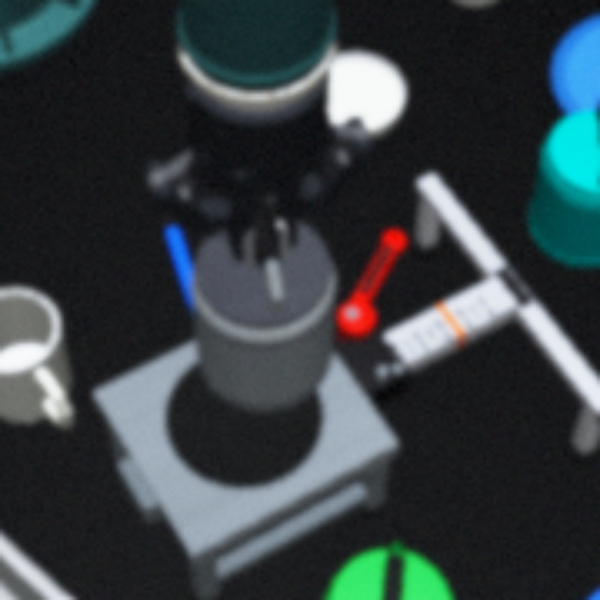

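The canister is held and clear of the deck. I'll carry it to the mat.

Call:
move_arm(
  targets=[
    {"delta_pos": [-0.01,-0.014,0],"turn": [0,0,0],"grip": 0.0},
    {"delta_pos": [-0.029,-0.041,0],"turn": [0,0,0],"grip": 0.0},
    {"delta_pos": [-0.054,-0.077,0],"turn": [0,0,0],"grip": 0.0},
    {"delta_pos": [-0.08,-0.114,0],"turn": [0,0,0],"grip": 0.0},
    {"delta_pos": [-0.106,-0.151,0],"turn": [0,0,0],"grip": 0.0},
    {"delta_pos": [-0.132,-0.188,0],"turn": [0,0,0],"grip": 0.0},
    {"delta_pos": [-0.158,-0.225,0],"turn": [0,0,0],"grip": 0.0},
    {"delta_pos": [-0.184,-0.262,0],"turn": [0,0,0],"grip": 0.0},
  ],
)

```text
time: 4.8
tcp_pos: [0.5397, 0.1509, 0.3443]
eef_rot: [3.047, -0.762, -0.005]
wrist_force: [0.6, -0.4, -4.4]
opening: 0.0129
```

Call:
move_arm(
  targets=[
    {"delta_pos": [-0.026,-0.037,0],"turn": [0,0,0],"grip": 0.0},
    {"delta_pos": [-0.052,-0.074,0],"turn": [0,0,0],"grip": 0.0},
    {"delta_pos": [-0.076,-0.108,0],"turn": [0,0,0],"grip": 0.0},
    {"delta_pos": [-0.098,-0.14,0],"turn": [0,0,0],"grip": 0.0},
    {"delta_pos": [-0.114,-0.163,0],"turn": [0,0,0],"grip": 0.0},
    {"delta_pos": [-0.1245,-0.178,0],"turn": [0,0,0],"grip": 0.0},
    {"delta_pos": [-0.1245,-0.178,0],"turn": [0,0,0],"grip": 0.0},
  ],
)

```text
time: 5.68
tcp_pos: [0.5145, 0.3653, 0.3447]
eef_rot: [3.047, -0.759, -0.002]
wrist_force: [0.2, -0.4, -5.0]
opening: 0.0127
```

Run:
```python
from h import *
go([.516,.364,.131],-.49)
b=snapshot("scene")[:,:,::-1];a=snapshot("top")[:,:,::-1]
cv2.imwrite("pics/v4.png",np.hstack([cv2.resize(a[180:310,110:240],(400,400)),cv2.resize(b[80:230,350:500],(400,400))]))
```

```text
dpos [2.200e-03 1.000e-04 2.137e-01] turn [0.0015 0.0012 0.0017] t 5.675 F [ 0.2 -0.4 -5. ] tcp [0.5145 0.3653 0.3447] yaw -0.4883 open 0.012737787608488463
```

View pics/v4.png

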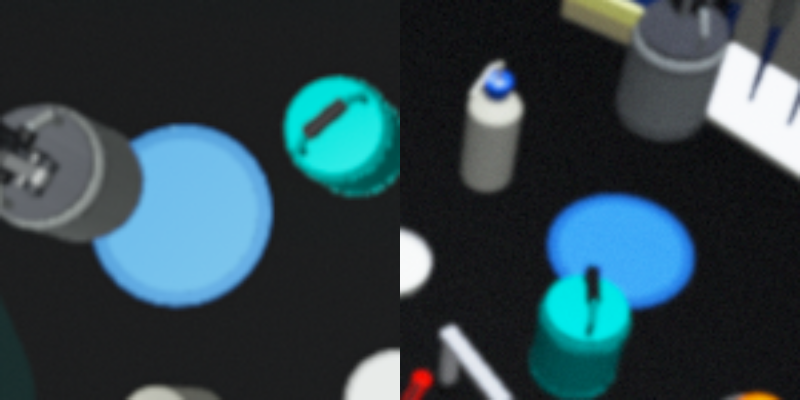

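Call:
move_arm(
  targets=[
    {"delta_pos": [0.001,0,0.015],"turn": [0,0,0],"grip": 0.0},
    {"delta_pos": [0.001,0,0.045],"turn": [0,0,0],"grip": 0.0},
    {"delta_pos": [0.001,0,0.08],"turn": [0,0,0],"grip": 0.0},
    {"delta_pos": [0.001,0,0.115],"turn": [0,0,0],"grip": 0.0},
    {"delta_pos": [0.001,0,0.15],"turn": [0,0,0],"grip": 0.0},
    {"delta_pos": [0.001,0,0.18],"turn": [0,0,0],"grip": 0.0},
    {"delta_pos": [0.001,0,0.195],"turn": [0,0,0],"grip": 0.0},
    {"delta_pos": [0.001,0,0.2],"turn": [0,0,0],"grip": 0.0},
  ],
)

```text
time: 6.78
tcp_pos: [0.5162, 0.3631, 0.1448]
eef_rot: [3.046, -0.763, -0.002]
wrist_force: [-0.3, 0.7, -5.0]
opening: 0.0128
```

Run:
```python
from h import *
go([.516,.364,.131],-.49)
b=snapshot("scene")[:,:,::-1];a=snapshot("top")[:,:,::-1]
cv2.imwrite("pics/v5.png",np.hstack([cv2.resize(a[180:310,110:240],(400,400)),cv2.resize(b[80:230,350:500],(400,400))]))
```

```text
dpos [-0.0006 -0.0007  0.0138] turn [ 0.0013  0.0009 -0.001 ] t 6.775 F [-0.3  0.7 -5. ] tcp [0.5162 0.3631 0.1448] yaw -0.491 open 0.012793056859608406
```

View pics/v5.png

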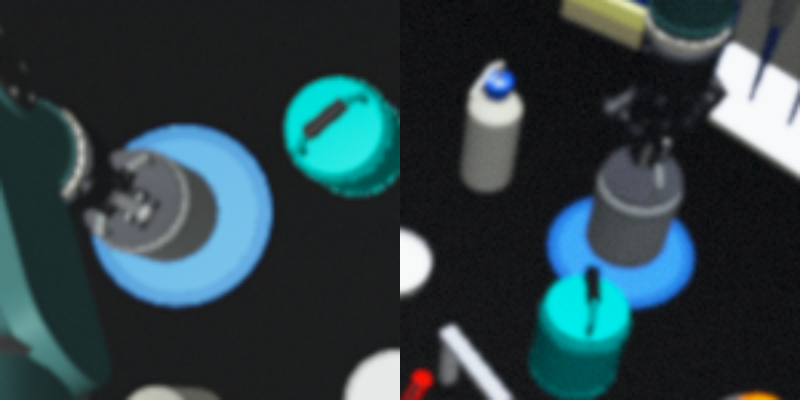

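The canister hangs over the mat with its base near the mat's middle in both views. I'll lower it the last 14 mm gently.

Call:
move_arm(
  targets=[
    {"delta_pos": [0,0,0.005],"turn": [0,0,0],"grip": 0.0},
    {"delta_pos": [0,0,0.009],"turn": [0,0,0],"grip": 0.0},
    {"delta_pos": [0,0,0.0115],"turn": [0,0,0],"grip": 0.0},
    {"delta_pos": [0,0,0.013],"turn": [0,0,0],"grip": 0.0},
    {"delta_pos": [0,0,0.014],"turn": [0,0,0],"grip": 0.0},
    {"delta_pos": [0,0,0.0145],"turn": [0,0,0],"grip": 0.0},
    {"delta_pos": [0,0,0.0145],"turn": [0,0,0],"grip": 0.0},
  ],
)

```text
time: 7.75
tcp_pos: [0.5165, 0.3639, 0.1313]
eef_rot: [-3.048, 0.762, 0.0]
wrist_force: [-0.3, -0.1, -4.6]
opening: 0.0124
```

Call:
move_arm(
  targets=[
    {"delta_pos": [0,0,0.0006],"turn": [0,0,0],"grip": 0.0},
    {"delta_pos": [0,0,0.0012],"turn": [0,0,0],"grip": 0.0},
    {"delta_pos": [0,0,0.0015],"turn": [0,0,0],"grip": 0.0},
  ],
)

```text
time: 8.12
tcp_pos: [0.5168, 0.3643, 0.1307]
eef_rot: [-3.047, 0.762, -0.001]
wrist_force: [-2.7, -0.2, 5.1]
opening: 0.0129
```

Contact: the z force went from -5 to +5 N. I'll release.

Call:
move_arm(
  targets=[
    {"delta_pos": [0,0,-0.001],"turn": [0,0,0],"grip": 0.02},
    {"delta_pos": [0,0,-0.001],"turn": [0,0,0],"grip": 0.035},
    {"delta_pos": [0,0,-0.001],"turn": [0,0,0],"grip": 0.05},
    {"delta_pos": [0,0,-0.001],"turn": [0,0,0],"grip": 0.05},
    {"delta_pos": [0,0,-0.001],"turn": [0,0,0],"grip": 0.05},
    {"delta_pos": [0,0,-0.03],"turn": [0,0,0],"grip": 0.05},
    {"delta_pos": [0,0,-0.08],"turn": [0,0,0],"grip": 0.05},
    {"delta_pos": [0,0,-0.14],"turn": [0,0,0],"grip": 0.05},
  ],
)

```text
time: 9.12
tcp_pos: [0.5157, 0.3634, 0.2701]
eef_rot: [3.046, -0.762, -0.003]
wrist_force: [0.6, 0.6, -0.0]
opening: 0.0499
```

Run:
```python
from h import *
go([.506,.086,.25],-.224)
b=snapshot("scene")[:,:,::-1];a=snapshot("top")[:,:,::-1]
cv2.imwrite("pics/v6.png",np.hstack([cv2.resize(a[180:310,110:240],(400,400)),cv2.resize(b[80:230,350:500],(400,400))]))
```

```text
dpos [0.1221 0.2493 0.0204] turn [ 0.002   0.0018 -0.2663] t 9.125 F [ 0.6  0.6 -0. ] tcp [0.5157 0.3634 0.2701] yaw -0.4903 open 0.04992296047667599
```

View pics/v6.png

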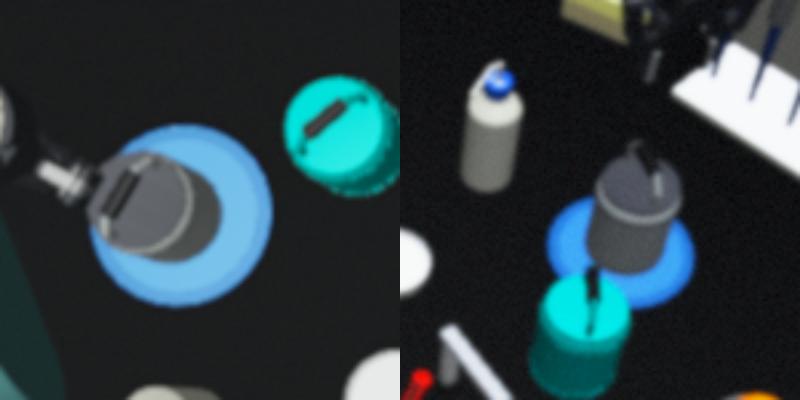

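Run:
```python
from h import *
print("can handle",ray("top",(149.6,242.7),.153),ray("scene",(350+245*.375,80+160*.375),.153))
go([.508,.086,.25],-.224)
```

```text
can handle [[0.51316132 0.36205448 0.153     ]] [[0.51974579 0.35669335 0.153     ]]
dpos [0.1208 0.2532 0.0256] turn [-0.0103 -0.0088 -0.2661] t 9.225 F [0.6 0.8 0.2] tcp [0.5203 0.3661 0.2776] yaw -0.4901 open 0.049619354943957694
```

Call:
move_arm(
  targets=[
    {"delta_pos": [0.0,0.0,-0.03],"turn": [0,0,0],"grip": 0.05},
    {"delta_pos": [0.124,0.248,-0.02],"turn": [0,0,-0.266],"grip": 0.05},
    {"delta_pos": [0.124,0.248,-0.02],"turn": [0,0,-0.266],"grip": 0.05},
    {"delta_pos": [0.124,0.248,-0.02],"turn": [0,0,-0.266],"grip": 0.05},
    {"delta_pos": [0.124,0.248,0.02],"turn": [0,0,-0.266],"grip": 0.05},
    {"delta_pos": [0.124,0.248,0.02],"turn": [0,0,-0.266],"grip": 0.05},
    {"delta_pos": [0.124,0.248,0.02],"turn": [0,0,-0.266],"grip": 0.05},
    {"delta_pos": [0.124,0.248,0.02],"turn": [0,0,-0.266],"grip": 0.05},
  ],
)

```text
time: 10.22
tcp_pos: [0.5094, 0.0871, 0.2499]
eef_rot: [-3.121, 0.352, -0.0]
wrist_force: [0.4, 0.8, -0.3]
opening: 0.0498
```

Run:
```python
from h import *
go([.508,.086,.072],-.224)
b=snapshot("scene")[:,:,::-1];a=snapshot("top")[:,:,::-1]
cv2.imwrite("pics/v7.png",np.hstack([cv2.resize(a[150:280,220:350],(400,400)),cv2.resize(b[150:280,310:440],(400,400))]))
```

```text
dpos [-0.0012  0.0015  0.1779] turn [-0.0007 -0.0002 -0.0007] t 10.225 F [ 0.4  0.8 -0.3] tcp [0.5094 0.0871 0.2499] yaw -0.2247 open 0.04983568452080075
```

View pics/v7.png

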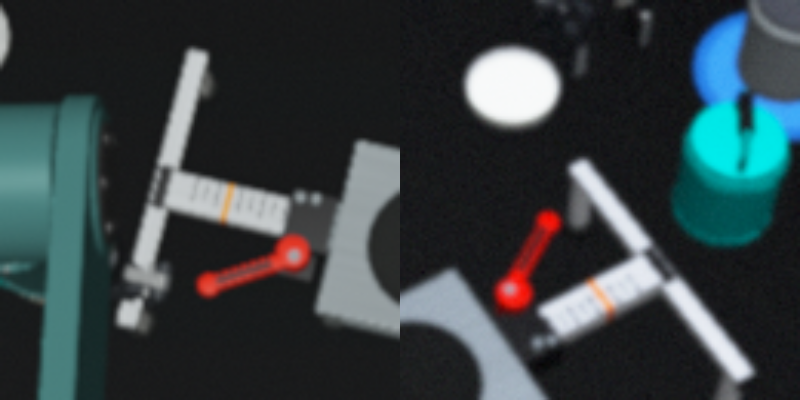

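Call:
move_arm(
  targets=[
    {"delta_pos": [-0.002,0.001,0.05],"turn": [0,0,0],"grip": 0.05},
    {"delta_pos": [-0.002,0.001,0.1],"turn": [0,0,0],"grip": 0.05},
    {"delta_pos": [-0.002,0.001,0.12],"turn": [0,0,0],"grip": 0.05},
    {"delta_pos": [-0.002,0.001,0.12],"turn": [0,0,0],"grip": 0.05},
  ],
)

```text
time: 10.82
tcp_pos: [0.506, 0.0872, 0.1286]
eef_rot: [3.122, -0.349, -0.005]
wrist_force: [1.2, 0.8, 0.8]
opening: 0.05
```

Run:
```python
from h import *
go([.508,.086,.072],-.224)
b=snapshot("scene")[:,:,::-1];a=snapshot("top")[:,:,::-1]
cv2.imwrite("pics/v8.png",np.hstack([cv2.resize(a[150:280,220:350],(400,400)),cv2.resize(b[170:270,320:420],(400,400))]))
```

```text
dpos [0.0024 0.0007 0.0566] turn [0.0005 0.0029 0.0014] t 10.825 F [1.2 0.8 0.8] tcp [0.506  0.0872 0.1286] yaw -0.2226 open 0.05002500652533372
```

View pics/v8.png

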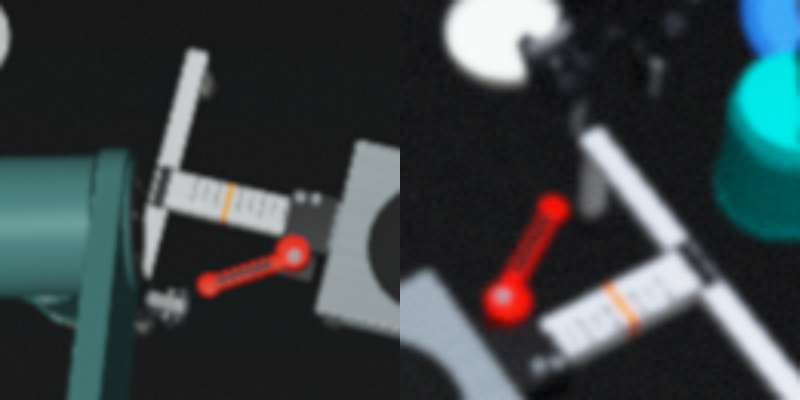

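The fingers straddle the bar's line outside the lever tip, so I'll go down.

Call:
move_arm(
  targets=[
    {"delta_pos": [0.003,0.001,0.025],"turn": [0,0,0],"grip": 0.05},
    {"delta_pos": [0.003,0.001,0.045],"turn": [0,0,0],"grip": 0.05},
    {"delta_pos": [0.003,0.001,0.056],"turn": [0,0,0],"grip": 0.05},
    {"delta_pos": [0.003,0.001,0.056],"turn": [0,0,0],"grip": 0.05},
  ],
)

```text
time: 11.42
tcp_pos: [0.51, 0.0848, 0.0741]
eef_rot: [-3.122, 0.351, -0.0]
wrist_force: [0.3, -0.3, -0.6]
opening: 0.0501
```

Run:
```python
from h import *
go([.508,.086,.072],-.224)
b=snapshot("scene")[:,:,::-1];a=snapshot("top")[:,:,::-1]
cv2.imwrite("pics/v9.png",np.hstack([cv2.resize(a[150:280,220:350],(400,400)),cv2.resize(b[170:270,320:420],(400,400))]))
```

```text
dpos [-0.0022 -0.0008  0.0021] turn [-0.0002 -0.0002  0.0001] t 11.425 F [ 0.3 -0.3 -0.6] tcp [0.51   0.0848 0.0741] yaw -0.2239 open 0.05006222309523791
```

View pics/v9.png

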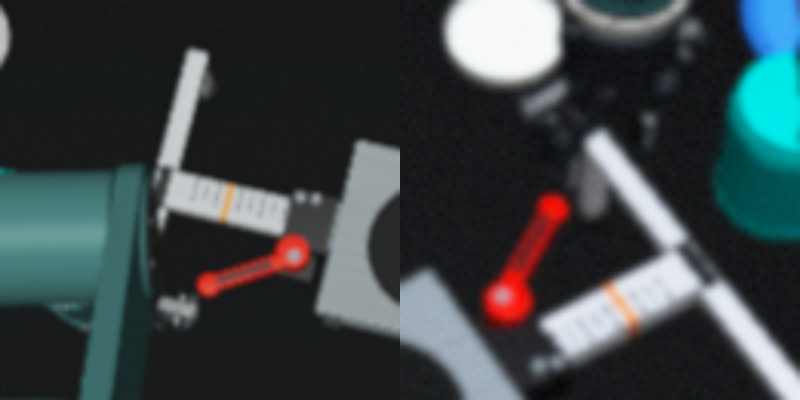

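Call:
move_arm(
  targets=[
    {"delta_pos": [0,0,0.003],"turn": [0,0,0],"grip": 0.03},
    {"delta_pos": [0,0,0.003],"turn": [0,0,0],"grip": 0.01},
    {"delta_pos": [0,0,0.003],"turn": [0,0,0],"grip": 0.0},
    {"delta_pos": [0,0,0.003],"turn": [0,0,0],"grip": 0.0},
    {"delta_pos": [0,0,0.003],"turn": [0,0,0],"grip": 0.0},
  ],
  newtons=30,
)

```text
time: 12.15
tcp_pos: [0.5099, 0.0846, 0.0711]
eef_rot: [-3.122, 0.352, -0.001]
wrist_force: [-0.6, 0.7, 5.3]
opening: 0.0152
```

Run:
```python
from h import *
go([.508,.086,.072],-.224)
p=get_obs()["tcp_pos"][:2];y=np.array([.2221,.975]);x=np.array([.975,-.2221]);print("stand-ish x,y",p@x,p@y)
b=snapshot("scene")[:,:,::-1];a=snapshot("top")[:,:,::-1]
cv2.imwrite("pics/v10.png",np.hstack([cv2.resize(a[180:260,260:340],(400,400),interpolation=cv2.INTER_CUBIC),cv2.resize(b[195:275,340:420],(400,400),interpolation=cv2.INTER_CUBIC)]))
```

```text
dpos [-0.0021 -0.0009 -0.0009] turn [-0.0003 -0.0004 -0.0003] t 12.15 F [-0.6  0.7  5.3] tcp [0.5099 0.0846 0.0711] yaw -0.2243 open 0.015165405876902812
stand-ish x,y 0.4783468816162334 0.19574240425843434
```

View pics/v10.png

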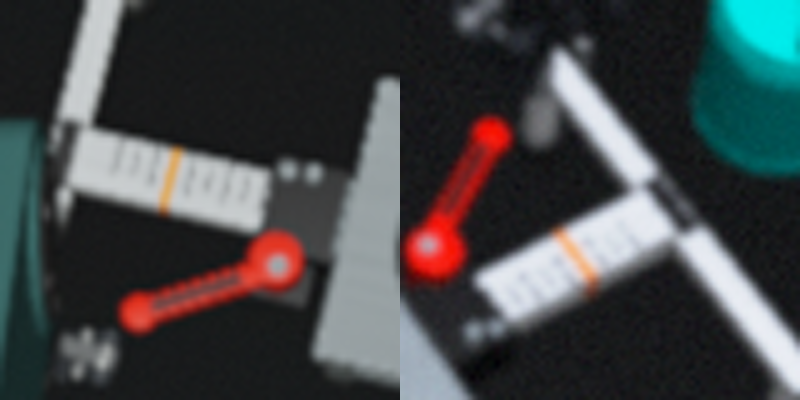

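```bash
cat >> h.py <<'E'
ys=np.array([.2221,.975]);xs=np.array([.975,-.2221])
def dist(n,o,c):
    O=ray(n,o,.09)[0,:2];C=ray(n,c,.09)[0,:2];print(n,"orange",O@xs,O@ys,"collar",C@xs,C@ys,"gap",(O-C)@ys)
E
python3 - <<'E'
from h import *
t=lambda u,v:[(u+.5)/5-.5+260,(v+.5)/5-.5+180]
s=lambda u,v:[(u+.5)/5-.5+340,(v+.5)/5-.5+195]
dist("top",t(172,181),t(268,202));dist("scene",s(576-400,261),s(492-400,298))
E
```

```text
top orange 0.5829989903048302 0.13760137207368403 collar 0.5840479903153134 0.08540687071415488 gap 0.05219450135952915
scene orange 0.5902116807369832 0.13620301120998513 collar 0.5865349019272216 0.08758592869211478 gap 0.048617082517870336
```

Call:
move_arm(
  targets=[
    {"delta_pos": [0,0.006,0],"turn": [0,0,0],"grip": 0.0},
    {"delta_pos": [0,0.014,0],"turn": [0,0,0],"grip": 0.0},
    {"delta_pos": [0,0.022,0],"turn": [0,0,0],"grip": 0.0},
    {"delta_pos": [0,0.03,0],"turn": [0,0,0],"grip": 0.0},
    {"delta_pos": [0,0.037,0],"turn": [0,0,0],"grip": 0.0},
    {"delta_pos": [0,0.042,0],"turn": [0,0,0],"grip": 0.0},
    {"delta_pos": [0,0.043,0],"turn": [0,0,0],"grip": 0.0},
    {"delta_pos": [0,0.043,0],"turn": [0,0,0],"grip": 0.0},
  ],
)

```text
time: 13.25
tcp_pos: [0.5003, 0.0428, 0.0711]
eef_rot: [-3.121, 0.352, -0.001]
wrist_force: [-0.9, 1.2, 4.9]
opening: 0.0153
```

Run:
```python
from h import *
go([.508,.086,.072],-.224)
p=get_obs()["tcp_pos"][:2];print("stand-ish x,y",p@xs,p@ys)
b=snapshot("scene")[:,:,::-1];a=snapshot("top")[:,:,::-1]
cv2.imwrite("pics/v11.png",np.hstack([cv2.resize(a[190:250,280:340],(400,400),interpolation=cv2.INTER_CUBIC),cv2.resize(b[205:265,340:400],(400,400),interpolation=cv2.INTER_CUBIC)]))
```

```text
dpos [-0.0021 -0.0438 -0.0009] turn [-0.0007 -0.0004 -0.0006] t 13.25 F [-0.9  1.2  4.9] tcp [0.5003 0.0428 0.0711] yaw -0.2246 open 0.015260860336099571
stand-ish x,y 0.47831172850625103 0.15286418789185424
```

View pics/v11.png

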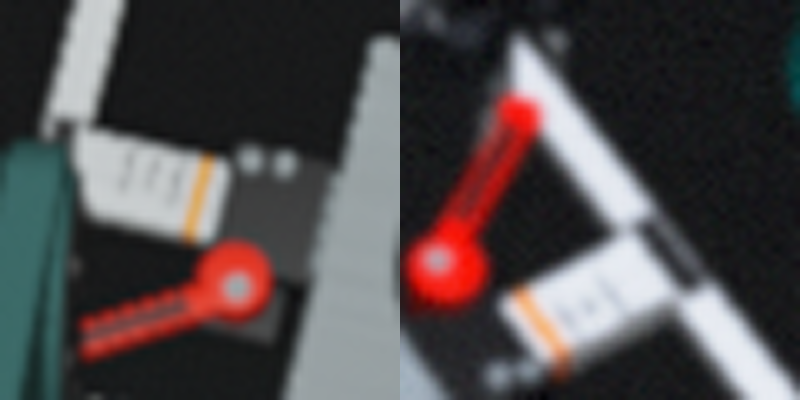

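```bash
cat >> h.py <<'E'
def prof(n,im,xm=.586,y0=.07,y1=.16):
    im=im.astype(np.float32);g=np.arange(y0,y1,.001);acc=0
    for dx in np.linspace(-.012,.012,9):
        P=np.array([[*( (xm+dx)*xs+yy*ys),.09] for yy in g]);q=proj(n,P).astype(np.float32)
        acc=acc+cv2.remap(im,q[:,0].reshape(1,-1),q[:,1].reshape(1,-1),cv2.INTER_CUBIC)[0]
    acc/=9
    B=acc[:,2];S=acc[:,0]-acc[:,2]  # rgb
    w=np.clip(S-15,0,None);oc=(w*g).sum()/w.sum()
    print(n,"orange",oc.round(4));print("R",list(zip((g*1000).round().astype(int)[::2].tolist(),acc[::2,0].round().astype(int).tolist(),acc[::2,2].round().astype(int).tolist())))
E
python3 - <<'E'
from h import *
for n in("top","scene"):
    W=camera_model(n)["world_to_cam"];print(-W[:3,:3].T@W[:3,3])
    prof(n,snapshot(n))
a=cv2.imread("pics/top0.png")[:,:,::-1];b=cv2.imread("pics/scene0.png")[:,:,::-1]
prof("top",a);prof("scene",b)
E
```

```text
[ 0.34053458 -0.10856142  1.47226778]
top orange 0.0963
R [(70, 63, 65), (72, 63, 64), (74, 63, 65), (76, 65, 67), (78, 66, 68), (80, 65, 67), (82, 62, 63), (84, 76, 79), (86, 118, 124), (88, 165, 173), (90, 190, 196), (92, 200, 185), (94, 211, 141), (96, 217, 102), (98, 213, 126), (100, 203, 178), (102, 195, 196), (104, 185, 192), (106, 179, 185), (108, 185, 190), (110, 191, 197), (112, 193, 199), (114, 189, 195), (116, 185, 191), (118, 189, 195), (120, 193, 199), (122, 193, 198), (124, 186, 192), (126, 181, 186), (128, 186, 192), (130, 193, 199), (132, 195, 201), (134, 195, 201), (136, 195, 201), (138, 195, 201), (140, 187, 193), (142, 169, 175), (144, 146, 154), (146, 128, 140), (148, 102, 117), (150, 75, 93), (152, 57, 81), (154, 52, 80), (156, 56, 85), (158, 65, 94)]
[ 0.98840911 -0.53643797  1.17988837]
scene orange 0.0951
R [(70, 62, 71), (72, 58, 66), (74, 53, 61), (76, 47, 54), (78, 48, 54), (80, 50, 56), (82, 63, 70), (84, 97, 108), (86, 146, 158), (88, 192, 196), (90, 223, 204), (92, 236, 179), (94, 242, 143), (96, 242, 139), (98, 238, 177), (100, 232, 213), (102, 221, 225
[... 1282 characters left out ...]
52, 59), (76, 47, 53), (78, 46, 53), (80, 47, 54), (82, 56, 63), (84, 79, 89), (86, 117, 129), (88, 160, 176), (90, 194, 211), (92, 212, 228), (94, 220, 234), (96, 218, 232), (98, 216, 231), (100, 218, 232), (102, 220, 233), (104, 218, 232), (106, 211, 227), (108, 206, 223), (110, 211, 226), (112, 217, 231), (114, 219, 233), (116, 217, 231), (118, 214, 229), (120, 215, 230), (122, 218, 232), (124, 217, 232), (126, 211, 227), (128, 206, 222), (130, 210, 223), (132, 221, 221), (134, 231, 205), (136, 239, 166), (138, 241, 138), (140, 241, 154), (142, 236, 194), (144, 227, 220), (146, 216, 225), (148, 209, 224), (150, 211, 227), (152, 218, 232), (154, 221, 234), (156, 219, 232), (158, 218, 232)]
```

Call:
move_arm(
  targets=[
    {"delta_pos": [0,0.003,0],"turn": [0,0,0],"grip": 0.0},
    {"delta_pos": [0,0.006,0],"turn": [0,0,0],"grip": 0.0},
    {"delta_pos": [0,0.009,0],"turn": [0,0,0],"grip": 0.0},
    {"delta_pos": [0,0.01,0],"turn": [0,0,0],"grip": 0.0},
    {"delta_pos": [0,0.01,0],"turn": [0,0,0],"grip": 0.0},
  ],
)

```text
time: 14.08
tcp_pos: [0.4982, 0.0332, 0.0711]
eef_rot: [-3.121, 0.352, -0.001]
wrist_force: [-1.4, 2.6, 5.3]
opening: 0.0151
```

Run:
```python
from h import *
go([.508,.086,.072],-.224)
p=get_obs()["tcp_pos"][:2];print("stand-ish x,y",p@xs,p@ys)
b=snapshot("scene");a=snapshot("top")
prof("top",a,y0=.076,y1=.11);prof("scene",b,y0=.076,y1=.11)
a=a[:,:,::-1];b=b[:,:,::-1]
cv2.imwrite("pics/v12.png",np.hstack([cv2.resize(a[190:250,280:340],(400,400),interpolation=cv2.INTER_CUBIC),cv2.resize(b[205:265,340:400],(400,400),interpolation=cv2.INTER_CUBIC)]))
```

```text
dpos [-0.0022 -0.0537 -0.0008] turn [-0.0009 -0.0005 -0.0006] t 14.075 F [-1.4  2.6  5.3] tcp [0.4982 0.0332 0.0711] yaw -0.2246 open 0.015082833859383544
stand-ish x,y 0.47832506236201255 0.14300819079206653
top orange 0.0867
R [(76, 66, 67), (78, 67, 68), (80, 65, 68), (82, 62, 64), (84, 84, 56), (86, 133, 74), (88, 178, 129), (90, 197, 178), (92, 195, 196), (94, 186, 192), (96, 177, 183), (98, 181, 187), (100, 191, 196), (102, 194, 200), (104, 191, 196), (106, 187, 192), (108, 189, 194)]
scene orange 0.0855
R [(76, 49, 56), (78, 47, 52), (80, 49, 51), (82, 66, 54), (84, 106, 76), (86, 157, 122), (88, 197, 176), (90, 216, 214), (92, 218, 227), (94, 213, 227), (96, 212, 228), (98, 217, 231), (100, 222, 235), (102, 220, 234), (104, 217, 231), (106, 216, 231), (108, 220, 233)]
```

View pics/v12.png

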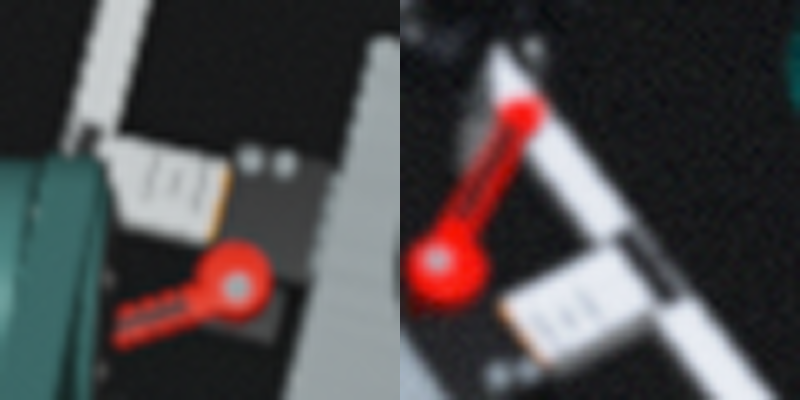

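The mark is at the collar edge in both views, within about 1 mm. About half the orange band is visible, and the lever is still open. I'll start the sweep slowly.

Call:
move_arm(
  targets=[
    {"delta_pos": [0,0,0],"turn": [0,0,0],"grip": 0.0},
    {"delta_pos": [0,0,0],"turn": [0,0,0],"grip": 0.0},
    {"delta_pos": [0.003,0,0],"turn": [0,0,0],"grip": 0.0},
    {"delta_pos": [0.007,0,0],"turn": [0,0,0],"grip": 0.0},
    {"delta_pos": [0.011,0,0],"turn": [0,0,0],"grip": 0.0},
    {"delta_pos": [0.015,0,0],"turn": [0,0,0],"grip": 0.0},
    {"delta_pos": [0.018,0,0],"turn": [0,0,0],"grip": 0.0},
    {"delta_pos": [0.02,0,0],"turn": [0,0,0],"grip": 0.0},
  ],
  newtons=25,
)

```text
time: 15.18
tcp_pos: [0.5002, 0.0317, 0.0693]
eef_rot: [-3.12, 0.352, 0.049]
wrist_force: [-36.7, 11.5, 36.2]
opening: 0.0152
```

```bash
cat > look.py <<'E'
import sys
from h import *
go([.508,.086,.072],-.224)
p=get_obs()["tcp_pos"][:2];print("stand-ish x,y",p@xs,p@ys)
b=snapshot("scene");a=snapshot("top")
prof("top",a,y0=.08,y1=.096);prof("scene",b,y0=.08,y1=.096)
a=a[:,:,::-1];b=b[:,:,::-1]
cv2.imwrite(sys.argv[1],np.hstack([cv2.resize(a[190:250,280:340],(400,400),interpolation=cv2.INTER_CUBIC),cv2.resize(b[195:255,340:400],(400,400),interpolation=cv2.INTER_CUBIC)]))
E
python3 look.py pics/v13.png
```

```text
dpos [-0.0046 -0.0547 -0.0027] turn [ 0.0019  0.0312 -0.0005] t 15.175 F [-36.7  11.5  36.2] tcp [0.5002 0.0317 0.0693] yaw -0.2246 open 0.015155261041940654
stand-ish x,y 0.480682565280513 0.14198010906496566
top orange 0.0859
R [(80, 65, 68), (82, 62, 62), (84, 81, 64), (86, 126, 100), (88, 171, 156), (90, 192, 191), (92, 190, 195), (94, 181, 187)]
scene orange nan
R [(80, 51, 56), (82, 63, 68), (84, 97, 103), (86, 147, 154), (88, 189, 200), (90, 209, 223), (92, 212, 227), (94, 209, 225)]h.py:24: RuntimeWarning: invalid value encountered in scalar divide
  w=np.clip(S-15,0,None);oc=(w*g).sum()/w.sum()
```

View pics/v13.png

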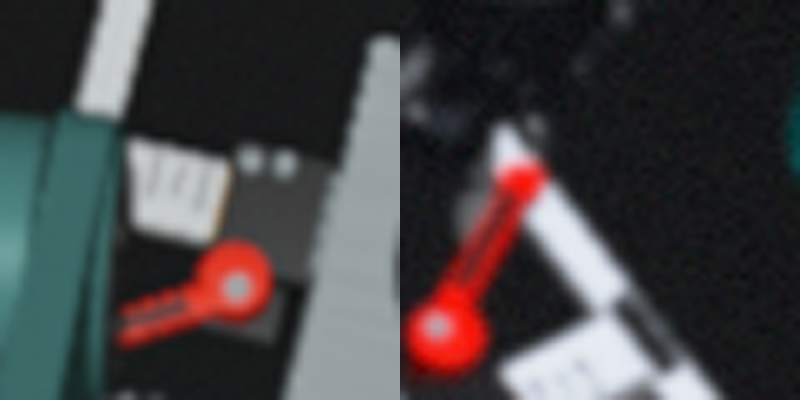

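Friction at 25 N pins the fingers: they moved 2 of 20 mm, with 37 N sideways. I'll relax, open the jaws to a 1 mm straddle clearance per side so they can slide, and re-check the mark.

Call:
move_arm(
  targets=[
    {"delta_pos": [-0.009,0,0],"turn": [0,0,0],"grip": 0.0},
    {"delta_pos": [-0.017,0,0],"turn": [0,0,0],"grip": 0.0},
    {"delta_pos": [-0.018,-0.001,0],"turn": [0,0,0],"grip": 0.0},
    {"delta_pos": [-0.018,-0.001,0],"turn": [0,0,0],"grip": 0.0},
  ],
  newtons=20,
)

```text
time: 15.78
tcp_pos: [0.5006, 0.0327, 0.0698]
eef_rot: [3.121, -0.351, 0.001]
wrist_force: [3.5, -3.6, -15.7]
opening: 0.0151
```

```bash
python3 look.py pics/v14.png
```

```text
dpos [-0.0046 -0.0536 -0.0023] turn [ 0.0008 -0.0005  0.    ] t 15.775 F [  3.5  -3.6 -15.7] tcp [0.5006 0.0327 0.0698] yaw -0.224 open 0.015139452665826645
stand-ish x,y 0.4807987663964023 0.14305292767422814
top orange 0.0868
R [(80, 64, 68), (82, 62, 64), (84, 84, 56), (86, 133, 72), (88, 179, 126), (90, 197, 176), (92, 195, 195), (94, 186, 191)]
scene orange 0.0855
R [(80, 50, 52), (82, 68, 58), (84, 106, 77), (86, 155, 121), (88, 198, 176), (90, 217, 213), (92, 218, 227), (94, 214, 228)]
```

View pics/v14.png

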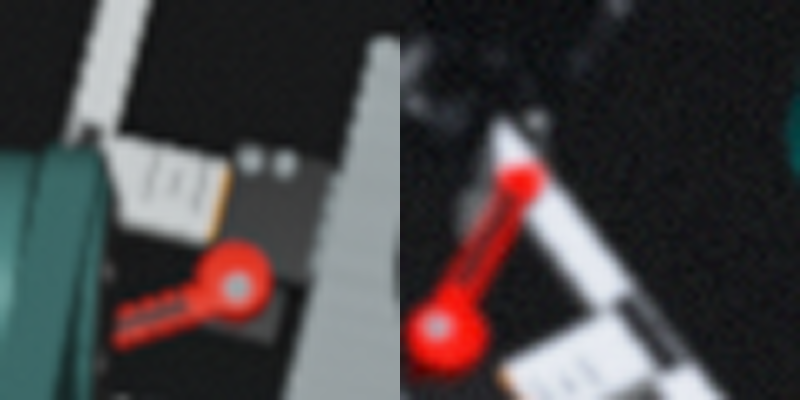

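The leg is back on its mark. I'll open slightly and slide.

Call:
move_arm(
  targets=[
    {"delta_pos": [0,0,0],"turn": [0,0,0],"grip": 0.017},
    {"delta_pos": [0,0,-0.001],"turn": [0,0,0],"grip": 0.017},
    {"delta_pos": [0,0,-0.001],"turn": [0,0,0],"grip": 0.017},
    {"delta_pos": [0.003,0,-0.001],"turn": [0,0,0],"grip": 0.017},
    {"delta_pos": [0.006,0,-0.001],"turn": [0,0,0],"grip": 0.017},
    {"delta_pos": [0.009,0,-0.001],"turn": [0,0,0],"grip": 0.017},
    {"delta_pos": [0.01,0,-0.001],"turn": [0,0,0],"grip": 0.017},
  ],
)

```text
time: 16.75
tcp_pos: [0.5099, 0.0311, 0.0717]
eef_rot: [-3.122, 0.351, 0.001]
wrist_force: [-2.6, -2.4, 0.3]
opening: 0.0171
```

```bash
python3 look.py pics/v15.png
```

```text
dpos [-0.014  -0.0531 -0.0003] turn [ 0.      0.0004 -0.0002] t 16.75 F [-2.6 -2.4  0.3] tcp [0.5099 0.0311 0.0717] yaw -0.2242 open 0.01713430355195292
stand-ish x,y 0.49020456156375597 0.1435774329675575
top orange 0.0868
R [(80, 64, 68), (82, 62, 63), (84, 84, 56), (86, 133, 73), (88, 179, 126), (90, 197, 176), (92, 196, 195), (94, 186, 191)]
scene orange 0.0856
R [(80, 48, 52), (82, 66, 56), (84, 106, 78), (86, 157, 122), (88, 197, 176), (90, 216, 213), (92, 217, 226), (94, 213, 227)]
```

View pics/v15.png

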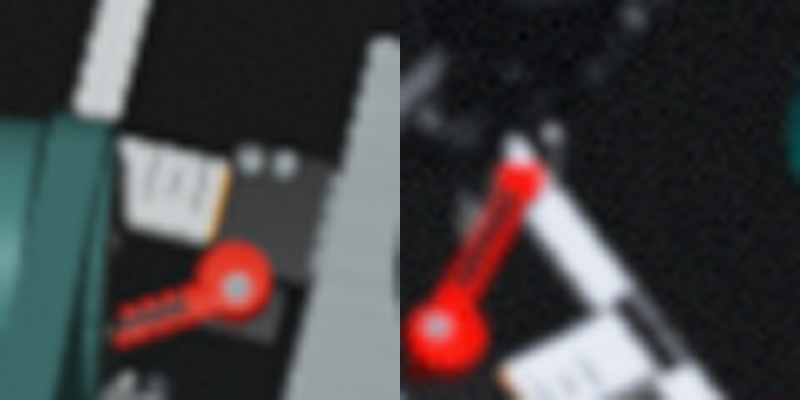

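Call:
move_arm(
  targets=[
    {"delta_pos": [0.002,-0.0005,0],"turn": [0,0,0],"grip": 0.017},
    {"delta_pos": [0.004,-0.001,0],"turn": [0,0,0],"grip": 0.017},
    {"delta_pos": [0.006,-0.001,0],"turn": [0,0,0],"grip": 0.017},
    {"delta_pos": [0.008,-0.001,0],"turn": [0,0,0],"grip": 0.017},
    {"delta_pos": [0.01,-0.001,0],"turn": [0,0,0],"grip": 0.017},
    {"delta_pos": [0.012,-0.001,0],"turn": [0,0,0],"grip": 0.017},
    {"delta_pos": [0.012,-0.001,0],"turn": [0,0,0],"grip": 0.017},
  ],
)

```text
time: 17.73
tcp_pos: [0.5149, 0.0313, 0.0704]
eef_rot: [-3.12, 0.352, 0.02]
wrist_force: [-13.2, 4.1, 5.8]
opening: 0.0172
```

```bash
python3 look.py pics/v16.png
```

```text
dpos [-0.019  -0.0518 -0.0014] turn [ 0.0001  0.0127 -0.0006] t 17.725 F [-13.2   4.1   5.8] tcp [0.5149 0.0313 0.0704] yaw -0.2246 open 0.017201630647182713
stand-ish x,y 0.49511820948642 0.14487456793578335
top orange 0.0875
R [(80, 64, 69), (82, 62, 66), (84, 85, 54), (86, 139, 45), (88, 187, 81), (90, 205, 144), (92, 201, 186), (94, 194, 196)]
scene orange 0.0864
R [(80, 50, 52), (82, 70, 51), (84, 113, 55), (86, 168, 84), (88, 210, 138), (90, 226, 191), (92, 226, 220), (94, 219, 228)]
```

View pics/v16.png

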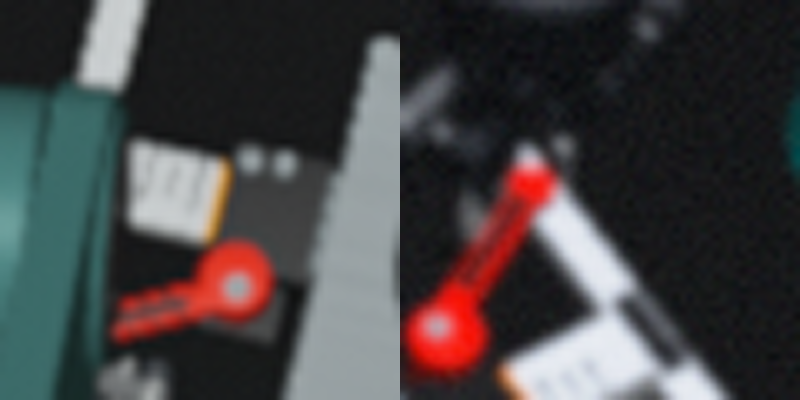

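Contact with the lever is made at about 13 N. The leg is about 1 mm outward, so I'll trim y inward and keep going.

Call:
move_arm(
  targets=[
    {"delta_pos": [0.002,0.0005,0],"turn": [0,0,0],"grip": 0.017},
    {"delta_pos": [0.004,0.0005,0],"turn": [0,0,0],"grip": 0.017},
    {"delta_pos": [0.006,0.0005,0],"turn": [0,0,0],"grip": 0.017},
    {"delta_pos": [0.008,0.0005,0],"turn": [0,0,0],"grip": 0.017},
    {"delta_pos": [0.01,0.0005,0],"turn": [0,0,0],"grip": 0.017},
  ],
)

```text
time: 18.45
tcp_pos: [0.5264, 0.0273, 0.0703]
eef_rot: [3.122, -0.351, -0.015]
wrist_force: [-9.7, -2.5, -0.9]
opening: 0.0168
```

```bash
python3 look.py pics/v17.png
```

```text
dpos [-0.031  -0.0531 -0.0015] turn [ 0.0013  0.0093 -0.    ] t 18.45 F [-9.7 -2.5 -0.9] tcp [0.5264 0.0273 0.0703] yaw -0.224 open 0.016796386137225946
stand-ish x,y 0.5072083389424155 0.14353589674476633
top orange 0.0866
R [(80, 64, 68), (82, 62, 63), (84, 84, 56), (86, 133, 76), (88, 178, 131), (90, 196, 180), (92, 195, 196), (94, 187, 192)]
scene orange 0.0856
R [(80, 49, 52), (82, 66, 56), (84, 105, 76), (86, 157, 122), (88, 198, 175), (90, 216, 213), (92, 217, 226), (94, 213, 227)]
```

View pics/v17.png

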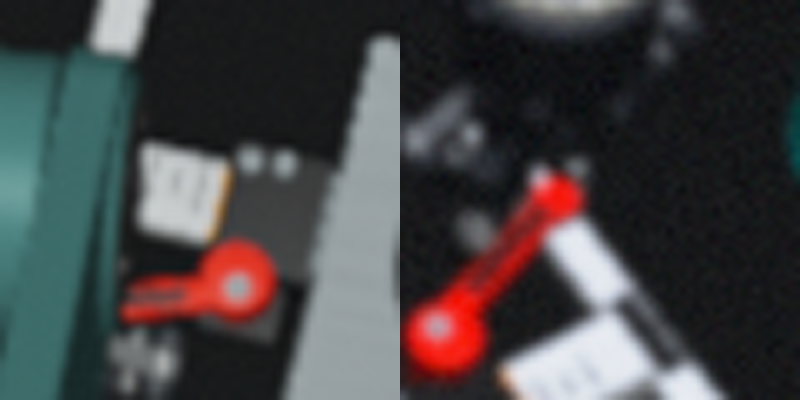

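The lever is swinging and the leg is on its mark. I'll continue.

Call:
move_arm(
  targets=[
    {"delta_pos": [0.002,0,0],"turn": [0,0,0],"grip": 0.017},
    {"delta_pos": [0.004,0,0],"turn": [0,0,0],"grip": 0.017},
    {"delta_pos": [0.006,0,0],"turn": [0,0,0],"grip": 0.017},
    {"delta_pos": [0.008,0,0],"turn": [0,0,0],"grip": 0.017},
    {"delta_pos": [0.01,0,0],"turn": [0,0,0],"grip": 0.017},
  ],
)

```text
time: 19.18
tcp_pos: [0.5338, 0.0248, 0.07]
eef_rot: [3.121, -0.351, -0.022]
wrist_force: [-14.7, -3.5, 2.6]
opening: 0.0172
```

```bash
python3 look.py pics/v18.png
```

```text
dpos [-0.0388 -0.0539 -0.0016] turn [0.0026 0.0135 0.0001] t 19.175 F [-14.7  -3.5   2.6] tcp [0.5338 0.0248 0.07  ] yaw -0.2239 open 0.017232152879328985
stand-ish x,y 0.51498796169095 0.14276101804815997
top orange 0.086
R [(80, 64, 68), (82, 62, 62), (84, 82, 62), (86, 127, 96), (88, 172, 152), (90, 192, 190), (92, 192, 197), (94, 183, 188)]
scene orange nan
R [(80, 49, 54), (82, 64, 66), (84, 100, 99), (86, 148, 148), (88, 189, 195), (90, 209, 220), (92, 212, 226), (94, 208, 224)]h.py:24: RuntimeWarning: invalid value encountered in scalar divide
  w=np.clip(S-15,0,None);oc=(w*g).sum()/w.sum()
```

View pics/v18.png

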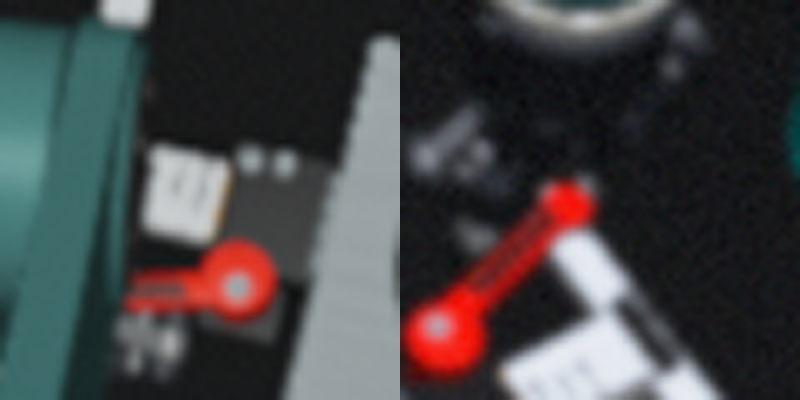

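The drag has pulled the leg in by about 1 mm. I'll bias outward 1.5 mm while continuing.

Call:
move_arm(
  targets=[
    {"delta_pos": [0.001,-0.001,0],"turn": [0,0,0],"grip": 0.017},
    {"delta_pos": [0.003,-0.0015,0],"turn": [0,0,0],"grip": 0.017},
    {"delta_pos": [0.005,-0.0015,0],"turn": [0,0,0],"grip": 0.017},
    {"delta_pos": [0.007,-0.0015,0],"turn": [0,0,0],"grip": 0.017},
    {"delta_pos": [0.009,-0.002,0],"turn": [0,0,0],"grip": 0.017},
  ],
)

```text
time: 19.9
tcp_pos: [0.5401, 0.0245, 0.0693]
eef_rot: [3.12, -0.35, -0.03]
wrist_force: [-20.6, -5.7, 5.2]
opening: 0.017
```

```bash
python3 look.py pics/v19.png
```

```text
dpos [-0.045  -0.0529 -0.002 ] turn [0.0042 0.0187 0.0005] t 19.9 F [-20.6  -5.7   5.2] tcp [0.5401 0.0245 0.0693] yaw -0.2236 open 0.01695421186620328
stand-ish x,y 0.5211323604389634 0.14383491751411773
top orange 0.0869
R [(80, 64, 68), (82, 62, 64), (84, 85, 54), (86, 135, 63), (88, 182, 114), (90, 199, 169), (92, 197, 194), (94, 188, 193)]
scene orange 0.0856
R [(80, 50, 53), (82, 67, 56), (84, 106, 73), (86, 156, 117), (88, 197, 172), (90, 217, 211), (92, 218, 225), (94, 213, 227)]
```

View pics/v19.png

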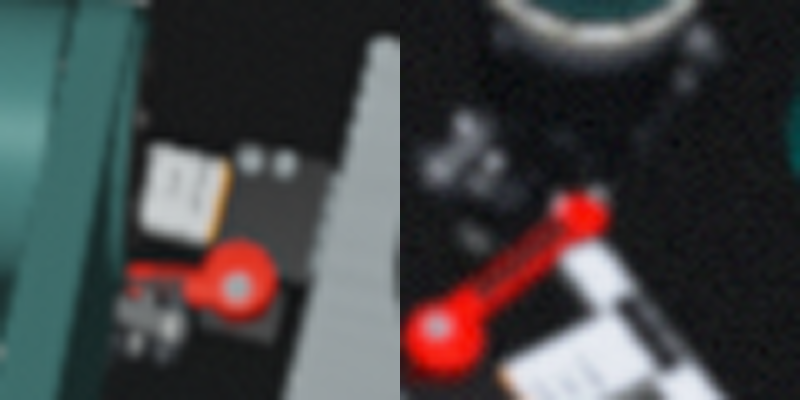

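Call:
move_arm(
  targets=[
    {"delta_pos": [0.002,-0.0003,0],"turn": [0,0,0],"grip": 0.017},
    {"delta_pos": [0.004,-0.0005,0],"turn": [0,0,0],"grip": 0.017},
    {"delta_pos": [0.006,-0.0005,0],"turn": [0,0,0],"grip": 0.017},
    {"delta_pos": [0.008,-0.0008,0],"turn": [0,0,0],"grip": 0.017},
    {"delta_pos": [0.01,-0.0008,0],"turn": [0,0,0],"grip": 0.017},
  ],
)

```text
time: 20.62
tcp_pos: [0.5501, 0.0236, 0.0693]
eef_rot: [3.121, -0.351, -0.03]
wrist_force: [-18.7, -2.1, 4.0]
opening: 0.0169
```

```bash
python3 look.py pics/v20.png
```

```text
dpos [-0.0549 -0.0515 -0.0019] turn [0.0034 0.0188 0.0002] t 20.625 F [-18.7  -2.1   4. ] tcp [0.5501 0.0236 0.0693] yaw -0.2238 open 0.016926747971400136
stand-ish x,y 0.5310839797583389 0.1451447739048632
top orange 0.0875
R [(80, 64, 69), (82, 62, 66), (84, 85, 53), (86, 139, 41), (88, 188, 76), (90, 206, 141), (92, 202, 186), (94, 194, 197)]
scene orange 0.0865
R [(80, 48, 51), (82, 69, 49), (84, 114, 53), (86, 168, 77), (88, 209, 130), (90, 226, 185), (92, 226, 217), (94, 219, 226)]
```

View pics/v20.png

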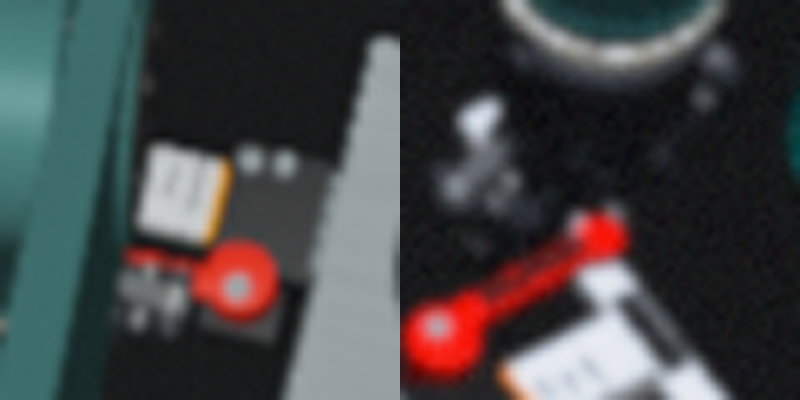

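Call:
move_arm(
  targets=[
    {"delta_pos": [0.002,0.0003,0],"turn": [0,0,0],"grip": 0.017},
    {"delta_pos": [0.004,0.0007,0],"turn": [0,0,0],"grip": 0.017},
    {"delta_pos": [0.006,0.001,0],"turn": [0,0,0],"grip": 0.017},
    {"delta_pos": [0.008,0.001,0],"turn": [0,0,0],"grip": 0.017},
    {"delta_pos": [0.008,0.001,0],"turn": [0,0,0],"grip": 0.017},
  ],
)

```text
time: 21.35
tcp_pos: [0.5534, 0.023, 0.0692]
eef_rot: [-3.12, 0.352, 0.042]
wrist_force: [-30.2, 4.7, 15.3]
opening: 0.0173
```

```bash
python3 look.py pics/v21.png
```

```text
dpos [-0.0583 -0.0513 -0.0013] turn [ 0.0019  0.0268 -0.0006] t 21.35 F [-30.2   4.7  15.3] tcp [0.5534 0.023  0.0692] yaw -0.2246 open 0.01727838431141229
stand-ish x,y 0.5344364576796518 0.14533720210476583
top orange 0.0877
R [(80, 64, 68), (82, 62, 66), (84, 85, 54), (86, 140, 36), (88, 189, 66), (90, 207, 133), (92, 203, 183), (94, 196, 197)]
scene orange 0.0867
R [(80, 51, 53), (82, 70, 50), (84, 114, 49), (86, 169, 70), (88, 213, 123), (90, 228, 179), (92, 228, 215), (94, 221, 227)]
```

View pics/v21.png

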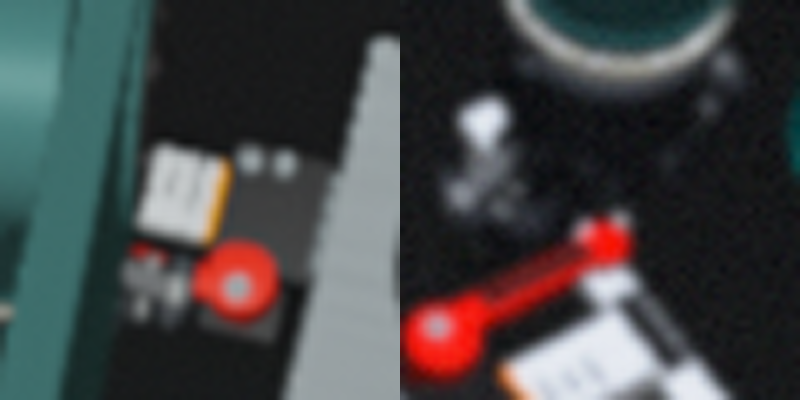

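Run:
```python
from h import *
def edge(n,im,xm,z,y0,y1,w=.012):
    im=im.astype(np.float32).mean(2);g=np.arange(y0,y1,.0005);acc=0
    for dx in np.linspace(-w,w,9):
        P=np.array([[*((xm+dx)*xs+yy*ys),z] for yy in g]);q=proj(n,P).astype(np.float32)
        acc=acc+cv2.remap(im,q[:,0].reshape(1,-1),q[:,1].reshape(1,-1),cv2.INTER_CUBIC)[0]
    acc/=9;h=(acc.max()+acc.min())/2;s=acc>h;i=np.nonzero(s[1:]!=s[:-1])[0]
    return [round(g[k]+.0005*(h-acc[k])/(acc[k+1]-acc[k]),4) for k in i]
for n in("top","scene"):
    im=cv2.imread(f"pics/{n}0.png")[:,:,::-1]
    print(n,"bar",edge(n,im,.506,.09,.175,.22),edge(n,im,.656,.09,.175,.22),edge(n,im,.68,.09,.175,.22))
    print(n,"deck",edge(n,im,.586-.062,.11,.0,.075,.006),edge(n,im,.586+.06,.11,.0,.075,.006),edge(n,im,.586+.045,.11,.0,.075,.006))
    print(n,"collar",edge(n,im,.586,.09,.07,.1))
# lever now in scene
b=snapshot("scene");h=cv2.cvtColor(b,cv2.COLOR_RGB2HSV)
m=((h[...,0]<6)|(h[...,0]>174))&(h[...,1]>150)&(h[...,2]>80);m[:, :330]=0;m[:,400:]=0;m[:190]=0;m[260:]=0
v,u=np.nonzero(m);P=ray("scene",np.c_[u,v],.108)[:,:2]
c=P.mean(0);q=P-c;pin=np.array([.586-.034,.0865-.016]);S=np.c_[P@xs-.552,P@ys-.0705]
print("extent",S.min(0),S.max(0))
k=(S[:,1]>.025)&(S[:,1]<.06);vx,vy,x0,y0=cv2.fitLine(S[k].astype(np.float32),cv2.DIST_L2,0,.01,.01).ravel();print("lever ang",np.arctan2(-vx,vy),"x at y0",x0-vx/vy*y0)
```

```text
top bar [np.float64(0.1874), np.float64(0.2066)] [np.float64(0.1873), np.float64(0.2067)] [np.float64(0.1868), np.float64(0.2067)]
top deck [np.float64(0.0428)] [np.float64(0.043)] [np.float64(0.043)]
top collar [np.float64(0.0871)]
scene bar [np.float64(0.1848), np.float64(0.2051)] [np.float64(0.1851), np.float64(0.205)] [np.float64(0.1851), np.float64(0.2051)]
scene deck [np.float64(0.0218), np.float64(0.0414)] [np.float64(0.0409)] [np.float64(0.041)]
scene collar [np.float64(0.0867)]
extent [-0.01159153 -0.01929431] [0.0234685  0.08470203]
lever ang -3.0609498 x at y0 0.0062793847
```

Call:
move_arm(
  targets=[
    {"delta_pos": [0.002,0.0005,0],"turn": [0,0,0],"grip": 0.017},
    {"delta_pos": [0.004,0.0005,0],"turn": [0,0,0],"grip": 0.017},
    {"delta_pos": [0.005,0.0005,0],"turn": [0,0,0],"grip": 0.017},
    {"delta_pos": [0.005,0.0005,0],"turn": [0,0,0],"grip": 0.017},
  ],
)

```text
time: 22.0
tcp_pos: [0.5535, 0.023, 0.0691]
eef_rot: [-3.119, 0.352, 0.055]
wrist_force: [-40.4, 11.1, 27.0]
opening: 0.0167
```

```bash
cat > lev.py <<'E'
from h import *
def lev(n,im):
    h=cv2.cvtColor(im,cv2.COLOR_RGB2HSV)
    m=((h[...,0]<6)|(h[...,0]>174))&(h[...,1]>150)&(h[...,2]>80);k=np.zeros_like(m);
    if n=="scene": k[190:260,330:400]=m[190:260,330:400]
    else: k[215:260,270:330]=m[215:260,270:330]
    v,u=np.nonzero(k);P=ray(n,np.c_[u,v],.106)[:,:2];S=np.c_[P@xs-.552,P@ys-.0705]
    c=S[(np.hypot(*S.T)<.09)]
    r=cv2.minAreaRect((S*1000).astype(np.float32))
    def fit(k):
        a=cv2.fitLine(S[k].astype(np.float32),cv2.DIST_L2,0,.01,.01).ravel()
        if a[1]<0:a[:2]*=-1
        return np.arctan2(-a[0],a[1]).round(4)
    d=np.hypot(*S.T);print(n,"all",fit(d<1),"mid",fit((d>.028)&(d<.068)),r)
im=lambda p:cv2.imread(p)[:,:,::-1].copy()
lev("top",im("pics/top0.png"));lev("scene",im("pics/scene0.png"));lev("scene",snapshot("scene"));lev("top",snapshot("top"))
E
python3 lev.py; python3 look.py pics/v22.png
```

```text
top all 0.6224 mid 0.5312 ((-21.552417755126953, 30.564050674438477), (30.80626106262207, 100.33846282958984), 37.966094970703125)
scene all 0.6317 mid 0.5569 ((-15.661136627197266, 30.202564239501953), (32.20602798461914, 107.23612976074219), 34.48265075683594)
scene all 0.0708 mid 0.0651 ((0.04456806182861328, 32.55348205566406), (34.13908386230469, 104.11854553222656), 8.365659713745117)
top all 0.0009 mid 0.2385 ((-1.773892879486084, 13.091510772705078), (29.018768310546875, 54.904441833496094), 13.679195404052734)
dpos [-0.0584 -0.0513 -0.0009] turn [ 0.0016  0.0352 -0.0008] t 22.1 F [-39.9  11.   26.6] tcp [0.5534 0.023  0.0691] yaw -0.2248 open 0.016932721603728756
stand-ish x,y 0.53449224309963 0.14532877543649933
top orange 0.0877
R [(80, 64, 69), (82, 62, 66), (84, 85, 54), (86, 140, 37), (88, 189, 66), (90, 208, 133), (92, 203, 183), (94, 196, 198)]
scene orange 0.0866
R [(80, 49, 51), (82, 69, 48), (84, 115, 49), (86, 171, 71), (88, 213, 123), (90, 228, 180), (92, 228, 214), (94, 221, 226)]
```

View pics/v22.png

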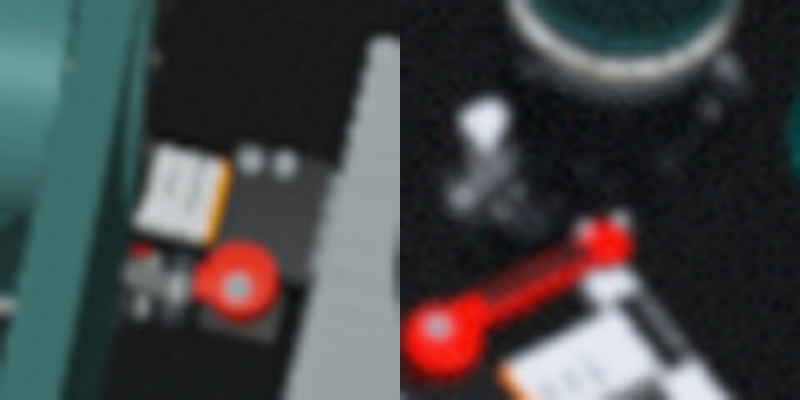

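Run:
```python
from h import *
b=snapshot("scene");cv2.imwrite("pics/v23.png",cv2.resize(b[195:255,340:400,::-1],(600,600),interpolation=cv2.INTER_CUBIC))
def red(im):
    h=cv2.cvtColor(im,cv2.COLOR_RGB2HSV);m=((h[...,0]<7)|(h[...,0]>173))&(h[...,1]>140)&(h[...,2]>70);k=np.zeros(m.shape,np.uint8);k[185:265,330:402]=m[185:265,330:402];return k
# synthetic mask of lever solid at given angle, for comparing centroid axis
C=np.array([.586,.0862]); 
def pts(a):
    out=[]
    for y in np.linspace(-.0,.076,30):
        for z in(.098,.108):
            r=.006
            for s in(-r,r): out.append((s,y,z))
    return out
for a in(0,.04,.08,.12):
    r=[]
    for L in(0,.076):
        sx=C[0]-.034-L*np.sin(a);sy=C[1]-.016+L*np.cos(a);p=sx*xs+sy*ys;r.append([*p,.108])
    q=proj("scene",r);print(a,((q-[340,195]+.5)*10-.5).round(1).tolist())
```

```text
0 [[55.9, 489.5], [307.2, 359.3]]
0.04 [[55.9, 489.5], [300.5, 350.9]]
0.08 [[55.9, 489.5], [293.3, 342.7]]
0.12 [[55.9, 489.5], [285.8, 334.7]]
```

View pics/v23.png

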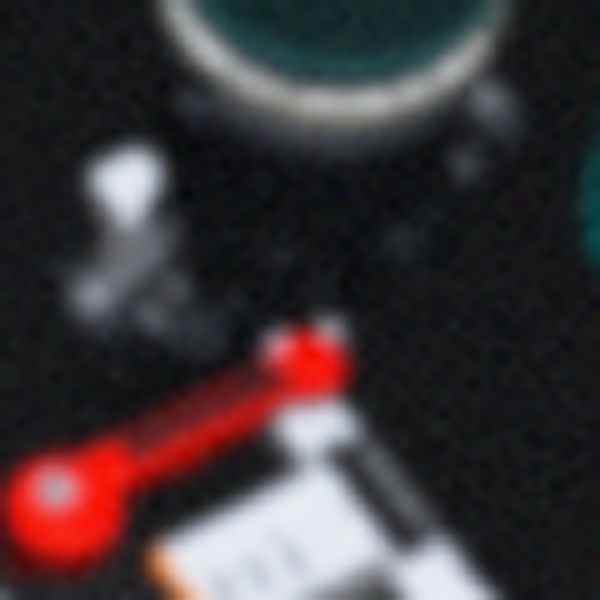

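The pin is at (55,489), exactly where it was predicted. The tip is centred near (308,356), against (307,359) predicted for 0 rad and (300,351) for 0.04 rad, so the lever is at its stop. I'll close the grip and ease the side push a little.

Call:
move_arm(
  targets=[
    {"delta_pos": [0,0,0],"turn": [0,0,0],"grip": 0.0},
    {"delta_pos": [-0.002,0,0],"turn": [0,0,0],"grip": 0.0},
    {"delta_pos": [-0.004,0,0],"turn": [0,0,0],"grip": 0.0},
    {"delta_pos": [-0.004,0,0],"turn": [0,0,0],"grip": 0.0},
    {"delta_pos": [-0.004,0,0],"turn": [0,0,0],"grip": 0.0},
  ],
  newtons=35,
)

```text
time: 22.88
tcp_pos: [0.5534, 0.0225, 0.0693]
eef_rot: [-3.12, 0.352, 0.044]
wrist_force: [-31.7, 5.8, 17.6]
opening: 0.0155
```

```bash
python3 look.py pics/v24.png
python3 - <<'E'
from h import *
b=snapshot("scene");a=snapshot("top")
cv2.imwrite("pics/v25.png",np.hstack([cv2.resize(b[195:255,340:400,::-1],(500,500),interpolation=cv2.INTER_CUBIC)]))
cv2.imwrite("pics/v26.png",b[:,:,::-1]);cv2.imwrite("pics/v27.png",a[:,:,::-1])
E
```

```text
dpos [-0.0585 -0.0517 -0.0012] turn [ 0.0019  0.0282 -0.0007] t 22.875 F [-31.7   5.8  17.6] tcp [0.5534 0.0225 0.0693] yaw -0.2248 open 0.015487653723618955
stand-ish x,y 0.5345648104406395 0.14488892133558456
top orange 0.0878
R [(80, 64, 69), (82, 61, 66), (84, 85, 54), (86, 140, 37), (88, 189, 63), (90, 208, 128), (92, 204, 180), (94, 196, 196)]
scene orange 0.0867
R [(80, 49, 52), (82, 70, 50), (84, 115, 48), (86, 171, 67), (88, 213, 119), (90, 229, 177), (92, 228, 214), (94, 221, 227)]
```

View pics/v25.png

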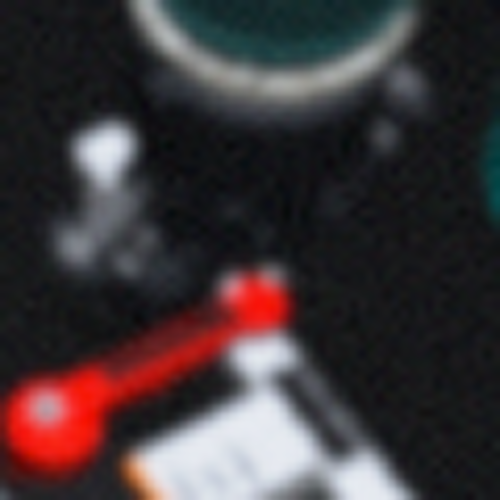

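View pics/v26.png

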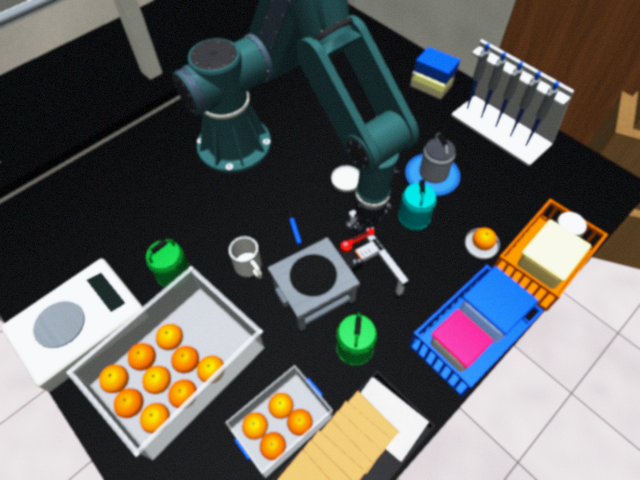

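View pics/v27.png

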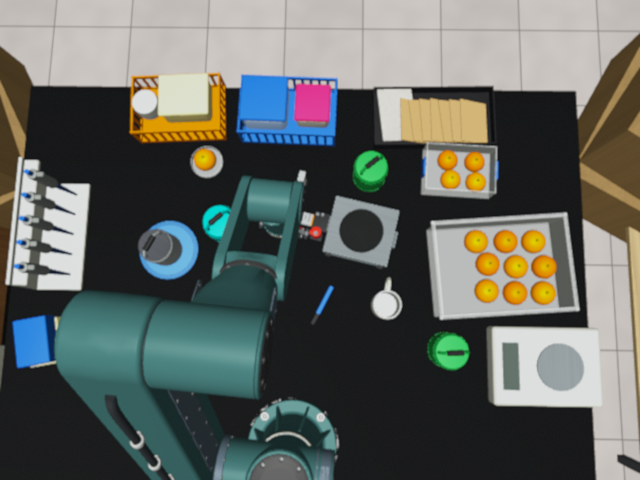

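```bash
python3 -c "
from cell import *
print(close_job())"
```

```text
the job is handed in; nothing more can be done
None
```

The job was handed in at about 23 s of the 64 s allowed. By my last checks every end condition was met, but the job reports no verdict.

- **Canister:** it stands upright on the blue mat, let go, about 5 mm from the mat's centre. It was last measured just after release and still looked in place in the final pictures.
- **Leg:** the gripped bar puts it about 0.5 mm outside its mark, judged against the deck edge. The orange band at the collar edge suggests 1.5 to 2 mm, or about 3 mm at worst in one view. The estimates disagree, but all are inside the 4 mm limit.
- **Lever:** it is shut against its stop, at about 0 to 0.02 rad by the predicted pin and tip positions in the scene view. A rougher fit to the red pixels gave 0.065 rad, but that method is skewed by the lever's visible side face. The fingers stopped moving under a further 5 mm of commanded push.
- **Grip:** the fingers are closed on the crossbar at 35 N, with a steady side push of about 30 N against the lever.
- **Bystanders:** none looks moved in the last pictures.

The first sweep at 25 N grip stuck on the bar through friction and pulled the leg in by about 1 mm. I put the leg back on its mark and swept with the jaws at about 17 mm, still round the 16 mm bar but loose enough to slide. I trimmed the leg's position along the way and clamped again at the end.

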